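# Hang the last hand stamp on the stamp carousel

## Robot

A 7-joint arm with a two-finger parallel gripper is mounted at the origin on a cart in front of the work surface, level with it; the furniture and walls round the work are solid. World frame = base frame: x ahead of the robot, y to its left, z up, the work surface at z = 0. Lengths are in m, angles in rad, forces in N, time in s.
With the tool pointing down it reaches from about 0.4 to 0.875 m from the base axis. Payload 19.3 kg.
Tool frame: the origin (TCP) lies between the finger pads; the fingertips stand 17 mm ahead of it and the grasp point (between the pads) lies 2 mm behind it; z points along the fingers, x is the direction in which the jaws open and shut, and the axes are right-handed (so a half turn about z gives the same grasp; the last joint's range is limited). The gripper opens to 85 mm and grips with 20 to 120 N. Pads are 22 mm wide; open, the fingers measure 114 mm over their backs; the gripper's body (76 mm by 85 mm) begins 54 mm behind the grasp point. The pads swing forward as they close: fully open they stand 13 mm farther back than shut.
Start: joints at [1.22, 0.521, -0.036, 1.599, 0.021, 1.021, -0.113], TCP at [0.173, -0.601, 0.248] pointing down, gripper open.
Joint ranges: [-2.91, 2.91], [-0.3, 2.13], [-1.5, 1.42], [0.17, 2.43], [-1.26, 4.41], [0.16, 1.93], [-2.52, 2.52]. Speed limits (rad/s): [1.89, 1.89, 2.39, 2.39, 3.01, 3.01, 3.01].

## Interface

Orientations are given as [roll, pitch, yaw] about the fixed x, y, z axes, in that order (R = Rz(yaw) Ry(pitch) Rx(roll)).
In Python, from workcell import bot gives the robot as it stands. The module is installed in compiled form; this text tells all that it offers.
- The arm moves only by the tool arm_command, never from a script. Its argument "targets" is a list of rows, each a list of 6 numbers: the shift along the tool's x, y, z in mm, then the turn, a rotation vector about the tool's x, y, z in degrees. In form: [[x, y, z, wx, wy, wz], ...]. A call has 1 to 8 rows; each row shifts and turns the pose as measured when the row begins, along the tool's axes as they then stand; what a row does not reach is not made up. A row lasts 1/10 s, in which the tool goes at most 50 mm and 8.59 degrees, less where a joint would pass 70% of its speed; a pose out of reach is approached as far as the arm can. A call is refused whole if a number of a shift passes 50 or a number of a turn 8.59, either way. A call with a gripper value outside its range is refused whole. "grip" is the opening in per cent of the stroke, from 0 (shut) to 100 (fully open), set as the call begins (left out, the last holds). The fingers move at their own pace and stop on an object; "grip_force" is the grip in N (left out, the last holds). Time passes only in rows, so rows that do not move let the fingers close. It gives the time, the measured TCP pose, the force and the opening at its end, in the units of the state.
- bot.observe(): the state, without advancing time (a new reading comes with each control period).
- bot.grab_frame(name): name is "scene" or "top"; returns a dict with "color" (420x560x3 uint8, red, green, blue), "depth" (420x560 float32, m along the optical axis (not along the pixel's ray), 0 where there is no reading), "fov_y" (degrees; the focal length in pixels is half the picture's height over the tangent of half this angle, whatever the lens; pixels are square), "cx", "cy" (the principal point, pixels), "R" (3x3) and "t" (3): a world point X has camera coordinates R X + t. Camera axes: x right, y down, z forward; pixel columns grow to the right and rows downward; lengths in m; the calibration is good to about 2 mm. A picture is of the moment at which its call begins.
- bot.job_done(): hands the job in, once; it reports no verdict.
The state is a dict: "clock": time; "qpos": joint angles; "qd": joint speeds; "joint_efforts": joint torques, N m; "position": TCP position; "tool_rot": TCP orientation; "force": force on the tool from outside, world axes, zero at the start; "moment": the same for the moment, N m; "grip_width": finger opening in m.
Only numpy, scipy, OpenCV 4.12 (cv2) and the standard library are available. Lean on these libraries where they do the work, as an engineer would, in place of code of your own. Each camera call takes 0.05 s, during which the arm holds its last target. There are 200 camera calls.

## Task

Turn the revolving stamp rack until its one empty fork stands at the front, squarely over the raised pointer on the rack's foot, and let it come to rest there. Then pick up the loose hand stamp that matches the ones on the rack, keep it upright, and hang it in that fork like its neighbours: neck between the two wires, head resting on them, long side of the stamp along the rim. Leave the fork at the front, and do not disturb the tape dispenser, the small wooden stamp or the staple box.

Things in the scene. Friction and masses are not known exactly. Their poses are not given: they have to be found in the camera images.
- rack_foot: Fixed foot of the rack: dark steel disc 156 mm across, 14 mm high, standing on the counter. Origin under its centre, on the vertical axis of the rack. A low pointer (22 mm wide, 11 mm high) runs out from the centre along the foot's own -x axis to 128 mm; it roughly faces the robot.
- front_mark (a point): Point on top of the pointer, 80 mm from the axis of the rack along the foot's -x axis, 11 mm above the counter. The empty fork belongs above it.
- rack_hub (a point): Revolving part of the rack; point on its axis at counter height, axes turn with it. Turns about the vertical axis either way, without stops, and stays where left (friction about 0.05 N m, no detents). Six steel wire forks point outward every 60 degrees, wire tops 100 mm above the counter; five hold stamps fixed to the rack, the one along the rack's own -x axis is empty.
- rack (a joint): Turn of the rack about the vertical axis in rad, counter-clockwise from above positive; 0 (or any whole turn) when the empty fork is over the pointer.
- rack_grip (a point): Centre of the turning grip on top of the rack, on its axis: a black bar 64 mm long (along the rack's own x axis, so in line with the empty fork), 14 mm thick, 40 mm tall, its top 244 mm above the counter, its underside 4 mm above the tray's rim. Can be pinched from above across its 14 mm.
- rack_tray (a point): Centre of the floor of the round open tray above the forks, 152 mm up; it turns with the rack. Tray from 152 to 200 mm above the counter, 104 mm across at the bottom, 116 mm at the rim. A gripper that holds a stamp's head at a fork must lean its wrist outward, about 20 to 40 degrees, to clear it.
- fork_seat (a point): Seat of the empty fork: midway between its two wires, 80 mm from the axis, at the wires' tops (100 mm). Rack axes: -x outward, y along the rim. Wires 8 mm thick, 18 mm apart inside, open at the outer end.
- fork_mouth (a point): Middle of the open outer end of the empty fork, 28 mm outward of the seat, same height. The wires end here in tips that turn up to 8 mm above the wires' tops, so a head goes in over them, with the stamp's base below the wires. A cross wire 10 mm inward of the seat stops the neck.
- stamp_head (a point): Centre of the head of the loose hand stamp, 91 mm above its underside. The stamp stands upright, 115 mm tall, about 0.12 kg: base 32 x 56 x 22 mm (56 along its own y), round neck 13 mm across from 22 to 67 mm up, round wooden head 34 mm across from 67 to 115 mm with a thin brass band, like the five on the rack. A half turn makes no difference.
- stamp_collar (a point): Underside of the head of the loose stamp, on its axis, 67 mm above its underside; when hung it lies on the seat point of the fork. z is the stamp's axis, y its long side.
- stamp: The loose hand stamp as a whole; origin at the centre of its underside, y along its 56 mm side.
- wood_stamp_mid (a point): Bystander: a smaller wooden stamp of another shape, 28 x 58 x 73 mm, standing; point at mid-height.
- staples_mid (a point): Bystander: small box of staples 37 x 62 x 31 mm; point at its centre.
- dispenser_mid (a point): Bystander: dark tape dispenser 36 x 167 x 78 mm (167 along its own y axis), standing between the robot and the rack; point at mid-height.
Things that resemble listed ones, but are neither listed nor needed, are in the scene too. There is more than one size of the stamp; the job needs the middle-sized.

How it is judged:
On the way, in this order (a step that is already met when the one before it is completed fails the run):
1. the empty fork stands at the front over the pointer (seat point within 14 mm of the mark, seen from above) and the rack is at rest, the stamp still standing on the counter (horizontal distance between fork_seat and front_mark below 0.014 m and velocity of joint rack between -0.05 and 0.05 rad/s and height (world z) of stamp below 0.01 m), for 0.3 s.
2. the stamp is lifted off the counter (height (world z) of stamp above 0.03 m), for 0.2 s.
At the end, for the whole second after the job is handed in: Stamp hangs released, at rest, in the empty fork: underside of head within 10 mm of the seat point from above and -4 to +5 mm of the wire tops, upright within 0.2 rad, long side along the rim within 0.5 rad; the seat point is within 20 mm of the front mark from above (horizontal distance between stamp_collar and fork_seat below 0.01 m and z of stamp_collar in the frame of fork_seat between -0.004 and 0.005 m and angle between stamp_collar's own z axis and vertical below 0.2 rad and angle between the y axis of stamp_collar and the y axis of fork_seat, either way round below 0.5 rad and contact force between stamp and rack_foot above 0.2 N and contact force between stamp and the fingers below 0.05 N and linear speed of stamp below 0.02 m/s and horizontal distance between fork_seat and front_mark below 0.02 m); the robot touches nothing.
It fails at once if the small wooden stamp is moved more than 30 mm (distance of wood_stamp_mid from where it was at the start of the episode above 0.03 m).
It fails at once if the staple box is moved more than 30 mm (distance of staples_mid from where it was at the start of the episode above 0.03 m).
It fails at once if the tape dispenser is moved more than 30 mm (distance of dispenser_mid from where it was at the start of the episode above 0.03 m).
It fails at once if the loose stamp is tipped more than 0.8 rad (angle between stamp_collar's own z axis and vertical above 0.8 rad).
It also fails if it takes over 72 s, if anything falls off the work surface, if the arm or the gripper's body presses on something with over 40 N, if the wrist force passes 120 N, or if a joint passes its speed limit or range.

## Working session

There is one attempt and no reset: what is moved stays moved. The work goes in short steps, Python scripts to look and compute and a tool call to move; the robot and the scene stay as the last step left them, time stands still between calls to the robot, and variables do not carry over. Pictures are saved under pics/ and viewed, about 8 in all and at most 12, crops included, and the job is handed in when it is done.

Besides the shell and the picture viewer there is one more tool, called after "Request:" as a command line: name --pt "numbers of a row" for each row, then --argument value for the rest. arm_command: Moves the arm, as the interface text tells. Its arguments: {"type":"object","properties":{"targets":{"type":"array"},"grip":{"type":"number"},"grip_force":{"type":"number"}},"required":["targets"]}

```bash
mkdir -p pics
cat > h.py <<'E'
import numpy as np, cv2
from workcell import bot
from scipy.spatial.transform import Rotation as Ro
def grab(n,save=None):
    f=bot.grab_frame(n)
    if save: cv2.imwrite('pics/'+save,f['color'][:,:,::-1])
    f['f']=f['color'].shape[0]/2/np.tan(np.radians(f['fov_y'])/2); return f
def cloud(f):
    d=f['depth']; v,u=np.mgrid[:d.shape[0],:d.shape[1]]
    P=np.stack([(u-f['cx'])/f['f']*d,(v-f['cy'])/f['f']*d,d],-1)
    return (P-f['t'])@f['R']          # world = R^T (Xc - t)
def ray(f,u,v,z):
    c=-f['R'].T@f['t']; r=f['R'].T@np.array([(u-f['cx'])/f['f'],(v-f['cy'])/f['f'],1])
    return c+r*(z-c[2])/r[2]
def proj(f,X):
    p=f['R']@np.asarray(X)+f['t']; return f['f']*p[0]/p[2]+f['cx'],f['f']*p[1]/p[2]+f['cy']
E
python3 - <<'E'
from h import *
a=grab('scene','s0.png');b=grab('top','t0.png')
for f in(a,b): print(f['fov_y'],f['cx'],f['cy'],-f['R'].T@f['t'],f['R'][2])
o=bot.observe();print(o)
np.savez('f0.npz',**{k:b[k] for k in b})
E
```

```text
49.47862061388414 276.7956679976604 214.93721680665868 [-0.08697051  0.75985018  0.59541389] [ 0.5677904  -0.70026598 -0.43271425]
53.16000325071224 279.31808057966145 212.1109450602872 [0.07393681 0.14884648 1.24653417] [ 0.36241043 -0.10537544 -0.92604249]
{'clock': 0.1, 'qpos': array([ 1.21978426,  0.52191345, -0.03632222,  1.59995214,  0.02118097,
        1.02114419, -0.11281484]), 'qd': array([-0.00119363, -0.00190287, -0.00072501, -0.00107298, -0.00054863,
       -0.00107875, -0.00011423]), 'joint_efforts': array([ 2.31528313e-03, -9.28487635e+01,  1.98310442e+00, -3.70533478e+01,
        1.80572947e-02,  5.42091730e-03,  4.87393481e-05]), 'position': array([ 0.17309616, -0.60024119,  0.24780846]), 'tool_rot': array([ 3.14153192e+00,  1.03108773e-03, -1.29002456e+00]), 'force': array([ 0.20839089,  0.04816001, -0.31205671]), 'moment': array([ 0.03278263, -0.0083529 , -0.02878336]), 'grip_width': 0.08549817292927693}
```

View pics/s0.png

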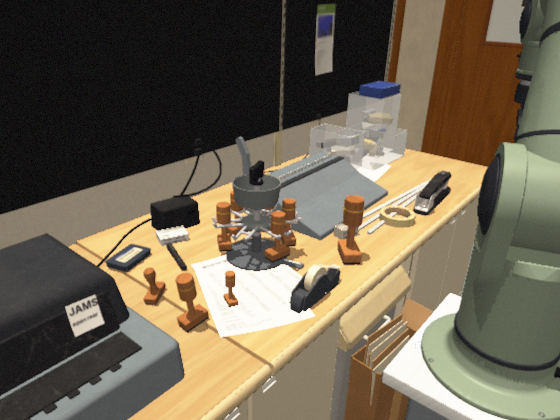

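View pics/t0.png

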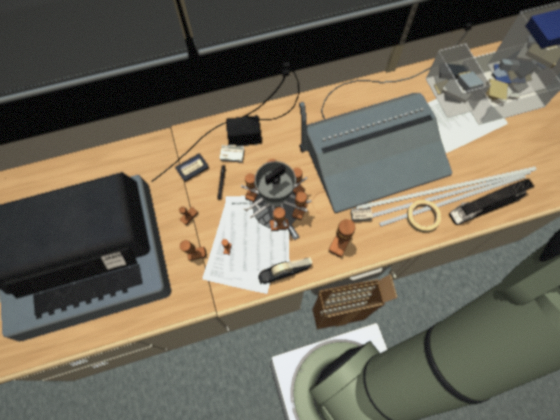

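The scene view shows the rack at about (258,215), with loose stamps at (188,300), (230,288), (350,230) and (152,285). In the top view the dispenser is at (285,270). Next I'll measure heights from the depth image and zoom in.

Run:
```python
from h import *
f=grab('top');P=cloud(f);c=f['color']
crop=cv2.resize(c[140:300,160:370],None,fx=3.7,fy=3.7,interpolation=cv2.INTER_CUBIC);cv2.imwrite('pics/t1.png',crop[:,:,::-1])
s=grab('scene');cv2.imwrite('pics/s1.png',cv2.resize(s['color'][120:340,110:380],None,fx=2.7,fy=2.7,interpolation=cv2.INTER_CUBIC)[:,:,::-1])
for n,f in(('top',f),('scene',s)):
    P=cloud(f);hsv=cv2.cvtColor(f['color'],cv2.COLOR_RGB2HSV)
    m=((hsv[...,0]<14)&(hsv[...,1]>130)&(hsv[...,2]>50)&(P[...,2]>.012)&(P[...,2]<.25)).astype(np.uint8)
    k,l,st,ce=cv2.connectedComponentsWithStats(m)
    for i in range(1,k):
        if st[i,4]<40: continue
        Q=P[l==i];zt=np.percentile(Q[:,2],98);T=Q[Q[:,2]>zt-.008]
        print(n,ce[i].round(),st[i,4],'ztop',zt.round(3),'top xy',T[:,:2].mean(0).round(4),'all',Q[:,:2].min(0).round(3),Q[:,:2].max(0).round(3))
    v=(P[...,2]>.19)&(P[...,2]<.203)&(abs(P[...,1]-.1)<.3)&(P[...,0]>.4)&(P[...,0]<.9)
    print('rim',v.sum(),P[v].min(0),P[v].max(0)); v=(P[...,2]>.235)&(P[...,2]<.25)&(abs(P[...,1]-.1)<.3)&(P[...,0]>.4)&(P[...,0]<.9);print('grip',v.sum(),P[v].mean(0) if v.any() else 0)
```

```text
top [298. 172.] 57 ztop 0.151 top xy [ 0.6088 -0.0656] all [ 0.593 -0.077] [ 0.625 -0.058]
top [249. 179.] 76 ztop 0.151 top xy [0.6324 0.0758] all [0.617 0.063] [0.648 0.089]
top [300. 195.] 161 ztop 0.15 top xy [ 0.5307 -0.049 ] all [ 0.513 -0.08 ] [ 0.609 -0.033]
top [251. 196.] 60 ztop 0.06 top xy [0.6198 0.0818] all [0.605 0.068] [0.639 0.096]
top [188. 214.] 131 ztop 0.071 top xy [0.6295 0.2934] all [0.611 0.261] [0.652 0.307]
top [279. 213.] 102 ztop 0.152 top xy [0.5019 0.0259] all [0.487 0.01 ] [0.571 0.041]
top [298. 214.] 71 ztop 0.058 top xy [ 0.5185 -0.0397] all [ 0.503 -0.056] [ 0.534 -0.024]
top [346. 228.] 212 ztop 0.167 top xy [ 0.4008 -0.1374] all [ 0.379 -0.16 ] [ 0.422 -0.116]
top [338. 246.] 239 ztop 0.118 top xy [ 0.385  -0.1264] all [ 0.362 -0.161] [ 0.421 -0.099]
top [185. 245.] 92 ztop 0.116 top xy [0.5034 0.3036] all [0.487 0.289] [0.519 0.319]
top [226. 246.] 48 ztop 0.078 top xy [0.4868 0.196 ] all [0.478 0.187] [0.497 0.206]
top [196. 253.] 158 ztop 0.085 top xy [0.4909 0.2939] all [0.485 0.264] [0.516 0.318]
rim 273 [ 0.52496289 -0.13355007  0.19026316] 
[... 855 characters left out ...]
496  0.0377] all [ 0.484 -0.063] [0.594 0.058]
scene [227. 237.] 297 ztop 0.082 top xy [0.6299 0.0785] all [0.603 0.   ] [0.674 0.105]
scene [153. 284.] 305 ztop 0.072 top xy [0.6277 0.2992] all [0.608 0.259] [0.65  0.314]
scene [230. 276.] 59 ztop 0.079 top xy [0.4855 0.203 ] all [0.479 0.193] [0.494 0.211]
scene [184. 281.] 217 ztop 0.115 top xy [0.4995 0.3104] all [0.486 0.296] [0.516 0.324]
scene [230. 293.] 156 ztop 0.06 top xy [0.4834 0.2051] all [0.47  0.189] [0.507 0.216]
scene [191. 309.] 506 ztop 0.087 top xy [0.4917 0.3098] all [0.484 0.269] [0.518 0.323]
rim 484 [ 0.52457076 -0.13198753  0.19000844] [0.76523376 0.07231734 0.20297377]
grip 134 [ 0.61849359 -0.01003349  0.24162209]
```

View pics/t1.png

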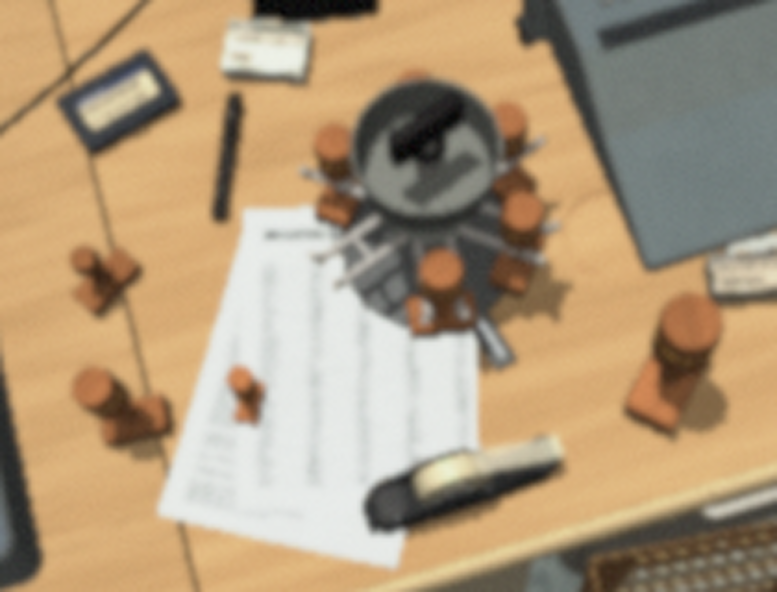

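View pics/s1.png

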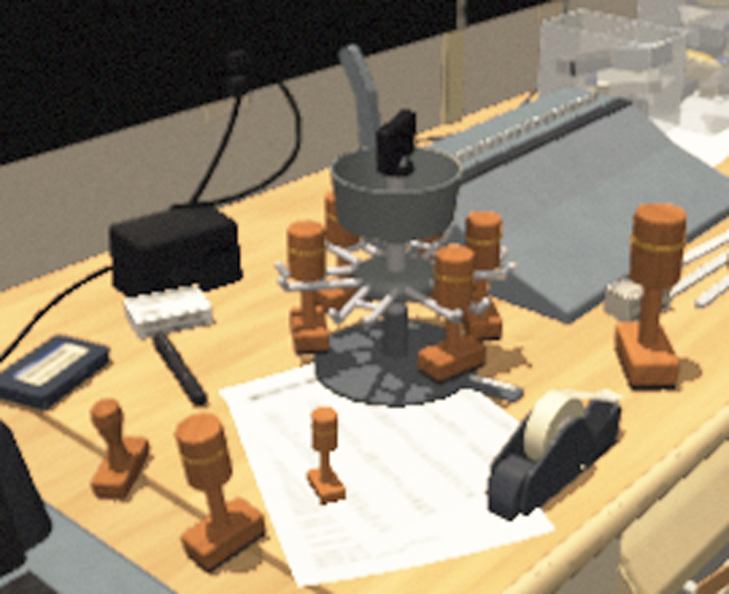

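The crops show the empty fork at top-crop (345,260), the pointer tip at (495,345) and the middle-sized stamp at (120,405). The small one, the large one and the differently shaped wooden stamp (100,275) are all distinct from it. Now the precise fits.

```bash
cat >> h.py <<'E'
def both():
    return np.vstack([np.hstack([cloud(f).reshape(-1,3),f['color'].reshape(-1,3)]) for f in (grab('top'),grab('scene'))])
def rect(Q):
    (c,s,a)=cv2.minAreaRect((Q[:,:2]*1000).astype(np.float32)); 
    if s[0]<s[1]: s=s[::-1];a+=90
    return np.round(c,1),np.round(s,1),round((a+90)%180-90,1)
E
python3 - <<'E'
from h import *
from scipy.optimize import least_squares
t=grab('top');s=grab('scene');A={}
for n,f in(('t',t),('s',s)):
    P=cloud(f).reshape(-1,3);A[n]=P
    near=np.hypot(P[:,0]-.575,P[:,1]-.01)
    g=P[(near<.05)&(P[:,2]>.236)&(P[:,2]<.25)];print(n,'grip top',len(g),g.mean(0).round(4),rect(g))
    r=P[(near<.075)&(P[:,2]>.195)&(P[:,2]<.204)];c,rad=cv2.minEnclosingCircle((r[:,:2]*1000).astype(np.float32));print('rim',c,rad)
    for nm,c,R,z0,z1 in(('stamp base',(.495,.295),.05,.014,.025),('stamp head',(.5,.307),.03,.108,.12),('wood base',(.63,.285),.05,.012,.06),('wood top',(.63,.295),.03,.06,.08),('disp',(.43,.06),.12,.02,.09),('small',(.487,.198),.03,.012,.09)):
        q=P[(np.hypot(P[:,0]-c[0],P[:,1]-c[1])<R)&(P[:,2]>z0)&(P[:,2]<z1)]
        if len(q)>4: print(n,nm,len(q),rect(q),q[:,2].max().round(3))
h=np.array([[.609,-.0656],[.6324,.0758],[.5307,-.049],[.5019,.0259]])
def res(p):
    th=p[2]+np.radians([180+120,180+240,180+60+0,180])  # placeholder order fixed below
    return 0
fit=least_squares(lambda p:np.hypot(*(h-p[:2]).T)-.08,[.575,.01]);c=fit.x;d=h-c
print('axis',c,fit.fun,'dirs',np.degrees(np.arctan2(d[:,1],d[:,0])))
for u,v in((495,345),(503,360)): 
    p=ray(t,160+u/3.7,140+v/3.7,.011);print('pointer',p,np.degrees(np.arctan2(*(p[:2]-c)[::-1])),np.hypot(*(p[:2]-c)))
p=[ray(t,160+u/3.7,140+v/3.7,.104) for u,v in((318,258),(340,282))];m=(p[0]+p[1])/2;print('fork mouth',m,np.degrees(np.arctan2(*(m[:2]-c)[::-1])),np.hypot(*(m[:2]-c)))
np.savez('f1.npz',t=A['t'],s=A['s'],tc=t['color'],sc=s['color'])
E
```

```text
t grip top 124 [0.5805 0.0129 0.2418] (array([581.5,  12.5]), array([63.2, 15.3]), -70.2)
rim (582.294189453125, 12.788772583007812) 58.41218948364258
t stamp base 127 (array([501.4, 290.8]), array([53.7, 32.3]), 85.1) 0.025
t stamp head 81 (array([501.8, 304. ]), array([30.2, 29.4]), -20.7) 0.116
t wood base 126 (array([631.4, 287.5]), array([56. , 29.4]), -60.2) 0.06
t wood top 49 (array([630.7, 294.7]), array([21.1, 21. ]), -18.5) 0.075
t disp 810 (array([435. ,  53.8]), array([170.5, 165.6]), 4.2) 0.08
t small 113 (array([489.5, 196.7]), array([36.2, 22.2]), -23.0) 0.082
s grip top 101 [0.5786 0.0199 0.2425] (array([583. ,  13.9]), array([68. , 14.8]), -68.4)
rim (584.1232299804688, 15.460164070129395) 60.00138854980469
s stamp base 310 (array([502.4, 293.9]), array([55.3, 34.3]), 85.0) 0.025
s stamp head 161 (array([503.1, 308.5]), array([31.3, 31.2]), 14.2) 0.116
s wood base 284 (array([632. , 289.2]), array([60.4, 28.4]), -59.8) 0.06
s wood top 92 (array([630.9, 298.3]), array([22.9, 21.9]), 55.8) 0.072
s disp 1568 (array([436.6,  51.5]), array([178.7, 167.6]), -1.0) 0.086
s small 299 (array([490. , 199.6]), array([37.6, 21.9]), -25.7) 0.08
axis [0.58231684 0.01166049] [ 0.00173845  0.0013769  -0.00035081  0.00166781] dirs [ -70.94681748   52.01559715 -130.39491134  169.95864935]
pointer [ 0.47615328 -0.01376636  0.011     ] -166.53100835870507 0.10916604762860399
pointer [ 0.46149607 -0.01607383  0.011     ] -167.07176272280367 0.12396309912090288
fork mouth [0.54511445 0.10493826 0.104     ] 111.74381430075667 0.1004229054564342
```

Run:
```python
from h import *
z=np.load('f1.npz')
for c in((.5,.30),(.632,.29),(.395,-.13)):
  for n in 'ts':
    P=z[n];q=P[(np.hypot(P[:,0]-c[0],P[:,1]-c[1])<.06)]
    for a in np.arange(.006,.12,.012):
        w=q[(q[:,2]>a)&(q[:,2]<a+.012)]
        if len(w)>3: print(c,n,round(a,3),len(w),(w[:,:2].min(0)*1000).round(),(w[:,:2].max(0)*1000).round())
```

```text
(0.5, 0.3) t 0.006 62 [474. 256.] [517. 319.]
(0.5, 0.3) t 0.018 102 [484. 263.] [517. 317.]
(0.5, 0.3) t 0.03 5 [495. 288.] [503. 295.]
(0.5, 0.3) t 0.066 17 [485. 283.] [508. 307.]
(0.5, 0.3) t 0.078 18 [485. 285.] [510. 311.]
(0.5, 0.3) t 0.09 23 [485. 285.] [504. 316.]
(0.5, 0.3) t 0.102 101 [485. 288.] [518. 321.]
(0.5, 0.3) t 0.114 11 [488. 291.] [510. 308.]
(0.5, 0.3) s 0.006 208 [444. 256.] [520. 323.]
(0.5, 0.3) s 0.018 230 [483. 266.] [518. 319.]
(0.5, 0.3) s 0.03 32 [495. 292.] [505. 304.]
(0.5, 0.3) s 0.042 31 [497. 291.] [505. 306.]
(0.5, 0.3) s 0.054 13 [490. 297.] [502. 314.]
(0.5, 0.3) s 0.066 77 [485. 291.] [510. 320.]
(0.5, 0.3) s 0.078 87 [488. 293.] [510. 321.]
(0.5, 0.3) s 0.09 96 [487. 292.] [516. 323.]
(0.5, 0.3) s 0.102 188 [487. 293.] [520. 325.]
(0.5, 0.3) s 0.114 23 [490. 294.] [516. 307.]
(0.632, 0.29) t 0.006 128 [601. 254.] [674. 316.]
(0.632, 0.29) t 0.018 25 [623. 257.] [650. 295.]
(0.632, 0.29) t 0.03 5 [625. 284.] [631. 294.]
(0.632, 0.29) t 0.042 5 [622. 283.] [629. 291.]
(0.632, 0.29) t 0.054 21 [620. 283.] [644. 303.]
(0.632, 0.29) t 0.066 34 [622
[... 467 characters left out ...]
100.]
(0.395, -0.13) t 0.042 8 [ 393. -140.] [ 400. -130.]
(0.395, -0.13) t 0.102 24 [ 378. -154.] [ 411. -115.]
(0.395, -0.13) t 0.114 24 [ 378. -154.] [ 401. -115.]
(0.395, -0.13) s 0.006 96 [ 343. -150.] [446. -94.]
(0.395, -0.13) s 0.018 105 [ 361. -158.] [438. -94.]
(0.395, -0.13) s 0.03 236 [ 363. -177.] [444. -94.]
(0.395, -0.13) s 0.042 35 [ 393. -140.] [ 411. -126.]
(0.395, -0.13) s 0.054 32 [ 393. -139.] [ 409. -126.]
(0.395, -0.13) s 0.066 31 [ 393. -140.] [ 410. -127.]
(0.395, -0.13) s 0.078 33 [ 393. -139.] [ 411. -126.]
(0.395, -0.13) s 0.09 23 [ 380. -145.] [ 417. -114.]
(0.395, -0.13) s 0.102 84 [ 378. -143.] [ 422. -110.]
(0.395, -0.13) s 0.114 84 [ 379. -145.] [ 421. -110.]
```

Run:
```python
from h import *
im=[]
for n,(x,y) in(('top',(165,225)),('scene',(150,255))):
    f=grab(n);k=7;c=cv2.resize(f['color'][y:y+80,x:x+57],None,fx=k,fy=k,interpolation=cv2.INTER_CUBIC)
    for yy,col in((.293,(0,0,255)),(.305,(0,255,0))):
        pp=[proj(f,(.502,yy,z)) for z in(0,.022,.067,.115)]
        pp=[(int((u-x+.5)*k),int((v-y+.5)*k)) for u,v in pp]
        for a,b in zip(pp,pp[1:]): cv2.line(c,a,b,col,1)
        for a in pp: cv2.circle(c,a,3,col,-1)
        a=np.radians(85);R=np.array([[np.cos(a),-np.sin(a)],[np.sin(a),np.cos(a)]])
        q=[np.append(np.array([.502,yy])+R@np.array(e),.022) for e in((.028,.016),(.028,-.016),(-.028,-.016),(-.028,.016))]
        cv2.polylines(c,[np.array([((proj(f,w)[0]-x+.5)*k,(proj(f,w)[1]-y+.5)*k) for w in q],int)],True,col,1)
    im.append(c)
cv2.imwrite('pics/c2.png',np.hstack(im)[:,:,::-1])
```

```text
(no output)
```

View pics/c2.png

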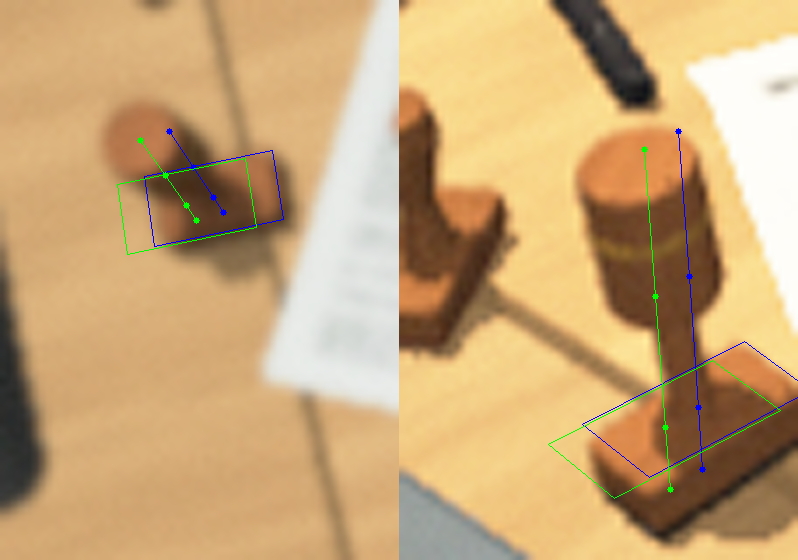

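Run:
```python
from h import *
z=np.load('f1.npz')
def plane(q):
    A=np.c_[q[:,:2]-q[:,:2].mean(0),np.ones(len(q))];s=np.linalg.lstsq(A,q[:,2],rcond=None)[0];return s.round(4),len(q)
for n in 'ts':
    P=z[n];C=z[n+'c'].reshape(-1,3)
    def box(x0,x1,y0,y1,z0,z1): return P[(P[:,0]>x0)&(P[:,0]<x1)&(P[:,1]>y0)&(P[:,1]<y1)&(P[:,2]>z0)&(P[:,2]<z1)]
    print(n,'table',plane(box(.35,.6,.34,.45,-.02,.02)),plane(box(.4,.46,.22,.36,-.02,.02)),plane(box(.55,.6,.2,.4,-.02,.01)))
    print(' base -y part',plane(box(.488,.514,.266,.284,.012,.034)),'+y',plane(box(.486,.514,.305,.318,.012,.034)), 'head',plane(box(.488,.515,.292,.322,.105,.13)))
    print(' tray floor',plane(box(.55,.615,-.02,.045,.14,.165)),'rim', 'foot',plane(box(.5,.66,-.06,.09,.008,.02)))
    h=box(.5,.68,-.08,.1,.008,.019)
    print(' foot ext',h[:,:2].min(0),h[:,:2].max(0))
```

```text
t table (array([ 0.0124,  0.0589, -0.0049]), 1829) (array([-0.0033, -0.0975, -0.0024]), 888) (array([ 0.0004, -0.04  , -0.004 ]), 876)
 base -y part (array([ 0.0117, -0.1399,  0.0213]), 49) +y (array([0.2169, 0.0562, 0.0167]), 22) head (array([ 0.0073, -0.152 ,  0.111 ]), 83)
 tray floor (array([-0.0053, -0.0098,  0.1557]), 290) rim foot (array([ 0.0102, -0.0058,  0.0115]), 425)
 foot ext [ 0.50113567 -0.05810144] [0.63458332 0.09328156]
s table (array([ 0.0263,  0.0598, -0.0033]), 2460) (array([ 0.0025, -0.0908, -0.0011]), 1623) (array([ 0.0003, -0.0619, -0.0027]), 805)
 base -y part (array([ 0.0547, -0.1557,  0.0235]), 75) +y (array([ 0.0901, -0.101 ,  0.0177]), 72) head (array([ 0.1162, -0.1438,  0.1116]), 157)
 tray floor (array([0., 0., 0.]), 0) rim foot (array([ 0.0068, -0.0145,  0.0125]), 1037)
 foot ext [ 0.50023213 -0.06158071] [0.65872769 0.09198177]<stdin>:4: RuntimeWarning: Mean of empty slice.
  ret = um.true_divide(
```

The counter dips here: both depth views show the stamp leaning about 8° towards +y. The grasp has to match that lean. Next is the dispenser footprint and a planner that turns targets into move rows.

```bash
cat >> h.py <<'E'
def toolR(yaw,lean=0,az=0):
    """tool pointing down, x axis at yaw (deg); wrist then leaned by lean deg towards azimuth az"""
    R=Ro.from_euler('xyz',[np.pi,0,np.radians(yaw)])
    a=np.radians(az);ax=np.array([-np.sin(a),np.cos(a),0])
    return Ro.from_rotvec(ax*np.radians(lean))*R
def plan(p,R,n=None):
    o=bot.observe();p0=o['position'];R0=Ro.from_euler('xyz',o['tool_rot']);p=np.array(p)
    rv=(R0.inv()*R).as_rotvec()
    need=max(np.linalg.norm(p-p0)/.045,np.degrees(np.linalg.norm(rv))/8.2,1); n=n or int(np.ceil(need))
    d=(p-p0)/n*1000; 
    print('dist mm',((p-p0)*1000).round(1),'rot deg',np.degrees(rv).round(1),'n',n)
    w=np.degrees(rv)/n
    for i in range(n):
        Ri=R0*Ro.from_rotvec(rv*i/n); s=Ri.inv().apply(d)
        print([*map(lambda x:round(float(x),1),[*s,*w])],end=',\n')
E
python3 - <<'E'
from h import *
z=np.load('f1.npz')
for n in 'ts':
    P=z[n];C=z[n+'c'].reshape(-1,3).astype(int)
    q=P[(P[:,0]>.36)&(P[:,0]<.49)&(P[:,1]>-.09)&(P[:,1]<.16)&(P[:,2]>.02)&(P[:,2]<.09)]
    m=(P[:,0]>.36)&(P[:,0]<.49)&(P[:,1]>-.09)&(P[:,1]<.16)&(P[:,2]>.025)&(P[:,2]<.09)
    col=C[m]; m2=~((col[:,0]-col[:,2]>55)&(col[:,0]<230)&(col[:,1]<110)); q=P[m][m2]; q=q[q[:,0]<.455]
    print(n,len(q),rect(q),q[:,:2].min(0),q[:,:2].max(0))
    q2=P[(P[:,0]>.35)&(P[:,0]<.9)&(abs(P[:,1])<.45)&(P[:,2]>.25)];print('tall',len(q2),q2.min(0) if len(q2) else '',q2.max(0) if len(q2) else '')
plan([.582,.013,.36],toolR(20),18)
E
```

```text
t 449 (array([374.6,  48.3]), array([164.1,  28.8]), -89.9) [ 0.36009907 -0.03372367] [0.38899718 0.13040191]
tall 21667 [ 0.65163309 -0.33394577  0.63256932] [0.7919384  0.44996757 0.82393256]
s 695 (array([374.4,  50.9]), array([164.2,  28.8]), -90.0) [ 0.36004636 -0.03121111] [0.3888178  0.13295316]
tall 0  
dist mm [408.8 613.5 111.8] rot deg [ -0.    0.  -93.9] n 18
[-26.5, -31.3, -6.2, -0.0, 0.0, -5.2],
[-23.5, -33.5, -6.2, -0.0, 0.0, -5.2],
[-20.4, -35.5, -6.2, -0.0, 0.0, -5.2],
[-17.0, -37.2, -6.2, -0.0, 0.0, -5.2],
[-13.6, -38.6, -6.2, -0.0, 0.0, -5.2],
[-10.0, -39.7, -6.2, -0.0, 0.0, -5.2],
[-6.4, -40.5, -6.2, -0.0, 0.0, -5.2],
[-2.7, -40.9, -6.2, -0.0, 0.0, -5.2],
[1.1, -40.9, -6.2, -0.0, 0.0, -5.2],
[4.8, -40.7, -6.2, -0.0, 0.0, -5.2],
[8.5, -40.1, -6.2, -0.0, 0.0, -5.2],
[12.1, -39.1, -6.2, -0.0, 0.0, -5.2],
[15.6, -37.9, -6.2, -0.0, 0.0, -5.2],
[19.0, -36.3, -6.2, -0.0, 0.0, -5.2],
[22.2, -34.4, -6.2, -0.0, 0.0, -5.2],
[25.2, -32.3, -6.2, -0.0, 0.0, -5.2],
[28.1, -29.8, -6.2, -0.0, 0.0, -5.2],
[30.7, -27.2, -6.2, -0.0, 0.0, -5.2],
```

Request:
arm_command --pt "-26.5 -31.3 -3 0 0 -5.2" --pt "-23.5 -33.5 -3 0 0 -5.2" --pt "-20.4 -35.5 -3 0 0 -5.2" --pt "-17 -37.2 -3 0 0 -5.2" --pt "-13.6 -38.6 -3 0 0 -5.2" --pt "-10 -39.7 -3 0 0 -5.2" --pt "-6.4 -40.5 -3 0 0 -5.2" --pt "-2.7 -40.9 -3 0 0 -5.2" --grip 50

```text
clock: 1.2
position: [0.3548, -0.3203, 0.2719]
tool_rot: [3.139, -0.0, -0.545]
force: [1.2, -0.5, 0.6]
grip_width: 0.0431
```

Run:
```python
from h import *
print(bot.observe()['qpos'].round(2))
plan([.582,.013,.31],toolR(20))
```

```text
[ 0.87  0.27 -0.32  1.93  0.11  0.95 -0.04]
dist mm [227.2 333.3  38.1] rot deg [  0.2   0.1 -51.3] n 10
[2.1, -40.3, -3.9, 0.0, 0.0, -5.1],
[5.7, -39.9, -3.9, 0.0, 0.0, -5.1],
[9.3, -39.2, -3.9, 0.0, 0.0, -5.1],
[12.7, -38.3, -3.9, 0.0, 0.0, -5.1],
[16.1, -37.0, -3.9, 0.0, 0.0, -5.1],
[19.3, -35.4, -3.9, 0.0, 0.0, -5.1],
[22.4, -33.5, -3.9, 0.0, 0.0, -5.1],
[25.3, -31.4, -3.8, 0.0, 0.0, -5.1],
[28.0, -29.0, -3.8, 0.0, 0.0, -5.1],
[30.5, -26.4, -3.8, 0.0, 0.0, -5.1],
```

Request:
arm_command --pt "2.1 -40.3 -4 0 0 -5.1" --pt "5.7 -39.9 -4 0 0 -5.1" --pt "9.3 -39.2 -4 0 0 -5.1" --pt "12.7 -38.3 -4 0 0 -5.1" --pt "16.1 -37 -4 0 0 -5.1" --pt "19.3 -35.4 -4 0 0 -5.1" --pt "22.4 -33.5 -4 0 0 -5.1" --pt "25.3 -31.4 -4 0 0 -5.1"

```text
clock: 2.0
position: [0.5388, -0.0396, 0.306]
tool_rot: [3.136, -0.001, 0.196]
force: [0.2, -1.3, 0.1]
grip_width: 0.0431
```

Run:
```python
from h import *
print(bot.observe()['qpos'].round(2))
plan([.582,.0135,.29],toolR(20))
```

```text
[ 0.41  0.37 -0.6   1.73  0.24  1.11 -0.06]
dist mm [ 43.2  53.1 -16. ] rot deg [ 0.3 -0.  -8.8] n 2
[26.4, -21.9, 7.9, 0.2, -0.0, -4.4],
[28.0, -19.8, 7.9, 0.2, -0.0, -4.4],
```

Request:
arm_command --pt "26.4 -21.9 0 0.2 0 -4.4" --pt "28 -19.8 0 0.2 0 -4.4" --pt "0 0 0 0 0 0"

```text
clock: 2.3
position: [0.5851, 0.0216, 0.3065]
tool_rot: [-3.139, -0.003, 0.365]
force: [-0.8, -1.0, 0.1]
grip_width: 0.0427
```

Run:
```python
from h import *
f=grab('top','t3.png');cv2.imwrite('pics/t3c.png',cv2.resize(f['color'][100:260,180:390],None,fx=3.5,fy=3.5)[:,:,::-1])
plan([.582,.0135,.234],toolR(20))
```

```text
dist mm [ -2.2  -6.1 -72.4] rot deg [-0.1 -0.1  0.7] n 2
[-2.2, 2.5, 36.2, -0.1, -0.1, 0.3],
[-2.1, 2.5, 36.2, -0.1, -0.1, 0.3],
```

View pics/t3c.png

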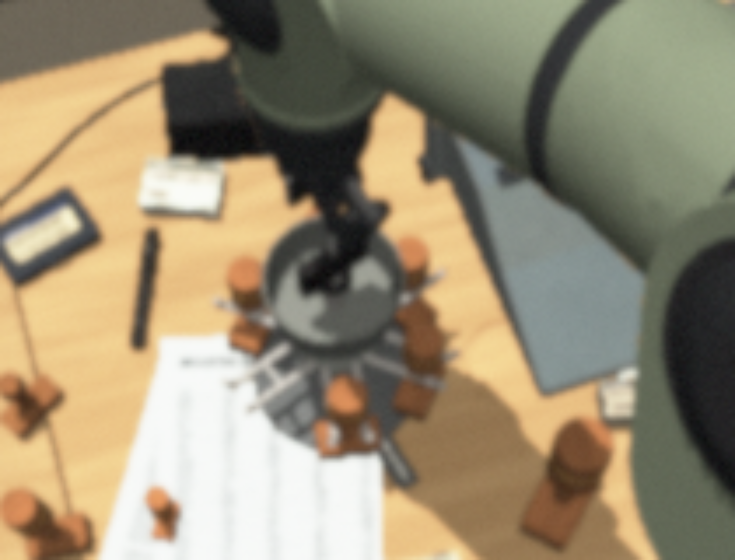

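The gripper sits above the grip bar at (325,270) with the jaws roughly across it, and the rack hasn't moved. I'll descend and pinch.

Request:
arm_command --pt "-2.2 2.5 25 0 0 0.4" --pt "-2 2.5 25 0 0 0.3" --pt "0 1 16 0 0 0" --pt "0 0 6 0 0 0" --pt "0 0 0 0 0 0"

```text
clock: 2.85
position: [0.5814, 0.0089, 0.2328]
tool_rot: [3.141, -0.002, 0.342]
force: [0.6, -1.5, 0.4]
grip_width: 0.0428
```

Request:
arm_command --pt "0 0 0 0 0 0" --pt "0 0 0 0 0 0" --pt "0 0 0 0 0 0" --pt "0 0 0 0 0 0" --pt "0 0 0 0 0 0" --grip 0 --grip_force 25

```text
clock: 3.35
position: [0.5853, 0.0098, 0.2352]
tool_rot: [3.141, -0.012, 0.341]
force: [3.3, 0.9, -11.9]
grip_width: 0.0135
```

Run:
```python
from h import *
o=bot.observe();print(o['qpos'].round(2),o['position'],o['force'],o['moment'])
plan([.582,.0135,.234],toolR(103))
```

```text
[ 0.31  0.52 -0.6   1.71  0.34  1.   -0.08] [0.58531892 0.00977446 0.23518767] [  3.30625436   0.86156968 -11.86104692] [ 0.16384152 -0.33979958 -0.06702474]
dist mm [-3.3  3.7 -1.2] rot deg [  0.5  -0.6 -83.5] n 11
[-0.2, -0.4, 0.1, 0.0, -0.1, -7.6],
[-0.1, -0.4, 0.1, 0.0, -0.1, -7.6],
[-0.1, -0.5, 0.1, 0.0, -0.1, -7.6],
[0.0, -0.5, 0.1, 0.0, -0.1, -7.6],
[0.1, -0.4, 0.1, 0.0, -0.1, -7.6],
[0.1, -0.4, 0.1, 0.0, -0.1, -7.6],
[0.2, -0.4, 0.1, 0.0, -0.1, -7.6],
[0.2, -0.4, 0.1, 0.0, -0.1, -7.6],
[0.3, -0.4, 0.1, 0.0, -0.1, -7.6],
[0.3, -0.3, 0.1, 0.0, -0.1, -7.6],
[0.4, -0.3, 0.1, 0.0, -0.1, -7.6],
```

Request:
arm_command --pt "0.3 0 0 0 0 -4" --pt "0.6 0 0 0 0 -7.6" --pt "0.6 0 0 0 0 -7.6" --pt "0.6 0 0 0 0 -7.6" --pt "0.6 0 0 0 0 -7.6" --pt "0.6 0 0 0 0 -7.6" --pt "0.3 0 0 0 0 -4" --pt "0 0 0 0 0 0"

```text
clock: 4.15
position: [0.5876, 0.0118, 0.2352]
tool_rot: [3.133, -0.008, 1.175]
force: [3.8, 2.8, -12.4]
grip_width: 0.0134
```

Run:
```python
from h import *
o=bot.observe();print(o['qpos'].round(2),o['position'],o['force'],o['moment'],np.degrees(o['tool_rot'][2]))
```

```text
[ 0.43  0.58 -0.8   1.7   0.47  1.06  0.65] [0.58757155 0.01181546 0.23520637] [  3.80855505   2.83454154 -12.42193342] [ 0.33763686 -0.54202994  0.00800882] 67.32204905526504
```

Request:
arm_command --pt "0.3 0 0 0 0 -4" --pt "0.6 0 0 0 0 -7.6" --pt "0.6 0 0 0 0 -7.6" --pt "0.6 0 0 0 0 -7.6" --pt "0.4 0 0 0 0 -5" --pt "0.3 0 0 0 0 -3.5" --pt "0 0 0 0 0 0"

```text
clock: 4.85
position: [0.5878, 0.0142, 0.2353]
tool_rot: [3.13, -0.001, 1.796]
force: [3.0, 1.9, -12.7]
grip_width: 0.0134
```

Run:
```python
from h import *
o=bot.observe();print(o['qpos'].round(2),o['position'],o['force'],o['moment'],np.degrees(o['tool_rot'][2]))
f=grab('top');cv2.imwrite('pics/t4c.png',cv2.resize(f['color'][140:260,200:360],None,fx=4.8,fy=4.8,interpolation=cv2.INTER_CUBIC)[:,:,::-1])
```

```text
[ 0.51  0.63 -0.94  1.69  0.56  1.1   1.19] [0.58775877 0.01415364 0.23525087] [  2.995892     1.94917357 -12.66352838] [ 0.62831013 -0.49964932  0.02209619] 102.88594213563381
```

View pics/t4c.png

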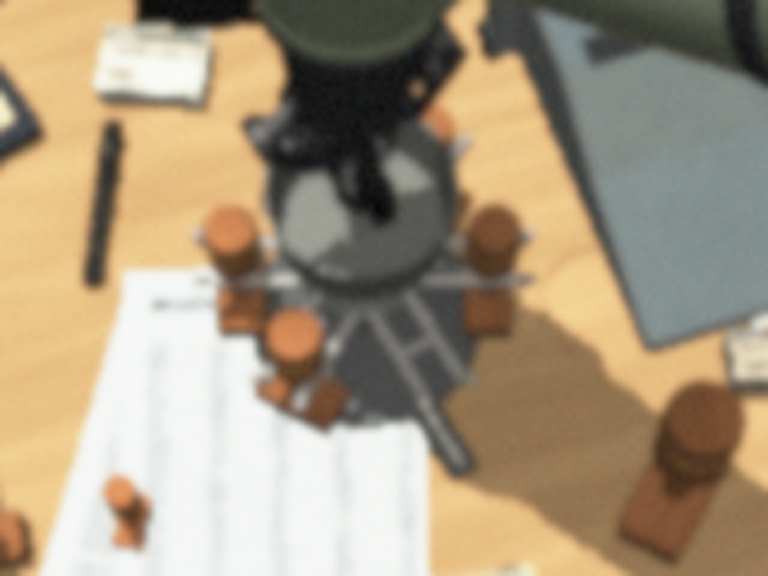

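Run:
```python
from h import *
f=grab('top');c=np.array([.583,.013]);P=cloud(f)
near=np.hypot(P[...,0]-c[0],P[...,1]-c[1])
hsv=cv2.cvtColor(f['color'],cv2.COLOR_RGB2HSV)
m=((hsv[...,0]<14)&(hsv[...,1]>120)&(P[...,2]>.138)&(P[...,2]<.155)&(near<.11)).astype(np.uint8)
k,l,st,ce=cv2.connectedComponentsWithStats(m)
for i in range(1,k):
    if st[i,4]>15:
        q=P[l==i][:,:2];(x,y),r=cv2.minEnclosingCircle((q*1000).astype(np.float32));d=np.array([x,y])/1000-c;print(st[i,4],x,y,r,'ang',np.degrees(np.arctan2(d[1],d[0])),np.hypot(*d))
        p=ray(f,*ce[i],.146)[:2]-c;print('  ray',np.degrees(np.arctan2(p[1],p[0])),np.hypot(*p))
# wires/pointer
u=lambda a,b:(200+a/4.8,140+b/4.8)
p=ray(f,*u(458,462),.011)[:2];print('pointer tip',p,np.degrees(np.arctan2(*(p-c)[::-1])),np.hypot(*(p-c)))
p=ray(f,*u(415,345),.1)[:2];print('cross wire mid',p,np.degrees(np.arctan2(*(p-c)[::-1])),np.hypot(*(p-c)))
p=ray(f,*u(470,379),.108)[:2];print('right tip',p,np.degrees(np.arctan2(*(p-c)[::-1])),np.hypot(*(p-c)))
g=(P[...,2]<.02)&(P[...,2]>.009)&(near<.1);q=P[g][:,:2];print('foot',cv2.minEnclosingCircle((q*1000).astype(np.float32)))
```

```text
21 637.367431640625 -55.184959411621094 10.330267906188965 ang -51.43281385289231 0.08720668731904943
  ray -50.93982617245178 0.08777257073019151
89 604.1162719726562 88.93038940429688 16.3652286529541 ang 74.45872945716654 0.07881193423023793
  ray 74.74985016330116 0.07899803229173301
77 556.2301025390625 -63.349449157714844 14.674749374389648 ang -109.32185624121946 0.08090652505673193
  ray -109.8634991091556 0.08053105794146487
100 527.0814819335938 70.9561767578125 16.429092407226562 ang 133.97486632114868 0.08053445900436537
  ray 134.03324664699167 0.08177608723261368
pointer tip [ 0.46524457 -0.01556623] -166.36406300252898 0.12117082847269449
cross wire mid [ 0.51707964 -0.0019492 ] -167.22276424774589 0.06759417750006254
right tip [ 0.48283773 -0.0260037 ] -158.72380844282688 0.10748845610603586
foot ((568.0289916992188, 19.259204864501953), 86.13997650146484)
```

Fork and pointer both measure about 193°, so they agree. I'll release and rise.

Request:
arm_command --pt "0 0 0 0 0 0" --pt "0 0 0 0 0 0" --pt "0 0 0 0 0 0" --pt "0 0 -10 0 0 0" --pt "0 0 -40 0 0 0" --pt "0 0 -40 0 0 0" --grip 50

```text
clock: 5.55
position: [0.5855, 0.0134, 0.3272]
tool_rot: [3.135, -0.0, 1.787]
force: [0.5, -0.1, 0.3]
grip_width: 0.0427
```

Run:
```python
from h import *
f=grab('top');c=np.array([.583,.013]);P=cloud(f)
near=np.hypot(P[...,0]-c[0],P[...,1]-c[1])
hsv=cv2.cvtColor(f['color'],cv2.COLOR_RGB2HSV)
m=((hsv[...,0]<14)&(hsv[...,1]>120)&(P[...,2]>.138)&(P[...,2]<.155)&(near<.11)).astype(np.uint8)
k,l,st,ce=cv2.connectedComponentsWithStats(m)
for i in range(1,k):
    if st[i,4]>15:
        p=ray(f,*ce[i],.146)[:2]-c;print('  ray',np.degrees(np.arctan2(p[1],p[0])),np.hypot(*p))
print(bot.observe()['qpos'].round(2))
```

```text
ray 14.56544335696534 0.08844253746845232
  ray -48.715063494406884 0.0881810802625927
  ray 74.75370305359573 0.07912356560800453
  ray -110.29943398388401 0.07954301130489531
  ray 134.0188306456434 0.08204988050503004
[ 0.54  0.53 -1.    1.57  0.47  1.28  1.26]
```

The rack stayed put. Before picking, I'll test reach at the insertion start pose (wrist leaned outward), and check what stands around the loose stamp.

Run:
```python
from h import *
z=np.load('f1.npz')
for n in 'ts':
    P=z[n]
    for a in(.03,.06,.1,.14,.18):
        q=P[(P[:,0]>.25)&(P[:,0]<.75)&(P[:,1]>.33)&(P[:,1]<.6)&(P[:,2]>a)&(P[:,2]<a+.05)];print(n,a,len(q),np.percentile(q[:,1],1).round(3) if len(q) else '')
plan([.455,-.017,.22],toolR(103,30,193))
```

```text
t 0.03 3704 0.391
t 0.06 3914 0.394
t 0.1 1622 0.414
t 0.14 5433 0.423
t 0.18 0 
s 0.03 8879 0.401
s 0.06 9103 0.402
s 0.1 4121 0.427
s 0.14 8035 0.436
s 0.18 0 
dist mm [-132.1  -31.2 -113.6] rot deg [-29.2   0.2  -0.6] n 4
[-0.5, -34.3, 27.9, -7.3, 0.1, -0.1],
[-0.4, -37.6, 23.3, -7.3, 0.1, -0.1],
[-0.4, -40.2, 18.4, -7.3, 0.1, -0.1],
[-0.3, -42.3, 13.1, -7.3, 0.1, -0.1],
```

Request:
arm_command --pt "-0.5 -40 5 -4 0 0" --pt "-0.5 -40 10 -8 0 0" --pt "-0.4 -40 20 -8 0 0" --pt "-0.3 -35 30 -8 0 0" --pt "0 0 10 -2 0 0" --pt "0 0 0 0 0 0"

```text
clock: 6.2
position: [0.4841, -0.0097, 0.2653]
tool_rot: [2.71, 0.004, 1.787]
force: [0.8, 0.6, -0.6]
grip_width: 0.0427
```

Run:
```python
from h import *
print(bot.observe()['qpos'].round(2))
plan([.453,-.017,.15],toolR(103,30,193))
```

```text
[ 0.92  0.23 -1.11  2.21  0.44  0.42  1.3 ]
dist mm [ -31.1   -7.3 -115.3] rot deg [-5.3  0.5 -0.5] n 3
[-0.0, -25.8, 30.5, -1.8, 0.2, -0.2],
[-0.0, -26.7, 29.7, -1.8, 0.2, -0.2],
[-0.0, -27.6, 28.8, -1.8, 0.2, -0.2],
```

Request:
arm_command --pt "0 -26 30 -1.8 0.2 0" --pt "0 -26 30 -1.8 0.2 0" --pt "0 0 0 0 0 0"

```text
clock: 6.5
position: [0.4751, -0.0196, 0.2185]
tool_rot: [2.669, 0.019, 1.775]
force: [0.8, 0.6, 0.2]
grip_width: 0.0425
```

Run:
```python
from h import *
print(bot.observe()['qpos'].round(2))
plan([.453,-.017,.15],toolR(103,30,193))
```

```text
[ 0.75  0.27 -0.91  2.33  0.81  0.24  0.93]
dist mm [-22.1   2.6 -68.5] rot deg [-2.9  1.6 -0.6] n 2
[4.2, -25.0, 25.6, -1.5, 0.8, -0.3],
[4.0, -25.6, 25.0, -1.5, 0.8, -0.3],
```

Run:
```python
from h import *
plan([.502,-.005,.16],toolR(98,28,188),3)
```

```text
dist mm [ 26.9  14.6 -58.5] rot deg [-0.9 -0.8  3.8] n 3
[3.3, -0.2, 21.7, -0.3, -0.3, 1.3],
[3.4, -0.4, 21.7, -0.3, -0.3, 1.3],
[3.5, -0.5, 21.7, -0.3, -0.3, 1.3],
```

Request:
arm_command --pt "3.3 0 21.7 -0.3 -0.3 1.3" --pt "3.3 0 21.7 -0.3 -0.3 1.3" --pt "3.3 0 21.7 -0.3 -0.3 1.3" --pt "0 0 0 0 0 0"

```text
clock: 6.9
position: [0.4991, -0.0139, 0.1875]
tool_rot: [2.651, 0.017, 1.724]
force: [0.4, -0.1, 0.2]
grip_width: 0.0427
```

Run:
```python
from h import *
print(bot.observe()['qpos'].round(2))
plan([.502,-.005,.14],toolR(98,28,188))
```

```text
[ 0.46  0.33 -0.63  2.33  1.33  0.18  0.35]
dist mm [  2.9   8.9 -47.5] rot deg [0.1 0.5 1.1] n 2
[4.6, -9.3, 21.9, 0.1, 0.2, 0.6],
[4.4, -9.3, 21.9, 0.1, 0.2, 0.6],
```

Request:
arm_command --pt "2 -4 10 0 0.2 0.5" --pt "2 -4 10 0 0.2 0.5" --pt "2 -4 10 0 0 0" --pt "0 0 8 0 0 0" --pt "0 0 0 0 0 0"

```text
clock: 7.4
position: [0.5136, -0.0088, 0.155]
tool_rot: [2.64, 0.014, 1.71]
force: [0.2, 0.1, -1.2]
grip_width: 0.0428
```

Run:
```python
from h import *
print(bot.observe()['qpos'].round(2))
plan([.502,-.005,.14],toolR(98,28,188))
```

```text
[ 0.48  0.44 -0.69  2.33  1.78  0.27 -0.1 ]
dist mm [-11.6   3.8 -15. ] rot deg [0.7 0.7 0.4] n 1
[5.6, -16.8, 7.8, 0.7, 0.7, 0.4],
```

Request:
arm_command --pt "2 -15 4 0.7 0.7 0.4" --pt "0 -12 5 0 0 0" --pt "0 -12 -6 0 0 0" --pt "0 -12 -6 0 0 0" --pt "0 0 0 0 0 0"

```text
clock: 7.9
position: [0.4706, -0.0172, 0.1388]
tool_rot: [2.649, 0.012, 1.705]
force: [0.2, -0.4, -0.4]
grip_width: 0.0429
```

Run:
```python
from h import *
print(bot.observe()['qpos'].round(2))
plan([.455,-.016,.15],toolR(98,28,188))
```

```text
[ 0.6   0.47 -0.83  2.43  1.96  0.35 -0.27]
dist mm [-15.6   1.2  11.2] rot deg [0.2 0.8 0. ] n 1
[3.1, -8.1, -17.1, 0.2, 0.8, 0.0],
```

Both ends are reachable. Inserting with the stamp's top tilted inward about 20° while passing the wire tips makes it easier. Next is the pick pre-pose.

```bash
cat >> h.py <<'E'
ax=np.array([0,.144,.99]); Rt=Ro.from_euler('x',-8.3,degrees=True)
Rp=Rt*toolR(85,30,175); zt=Rp.apply([0,0,1]); G=np.array([.502,.3033,.0937])+.005*zt
E
python3 - <<'E'
from h import *
print(Rp.as_matrix().round(2),zt,G)
plan(G-.09*zt+np.array([0,0,.06]),Rp)
E
```

```text
[[ 0.09  0.86  0.5 ]
 [ 0.99 -0.   -0.17]
 [-0.14  0.51 -0.85]] [ 0.49809735 -0.16813756 -0.85066374] [0.50449049 0.30245931 0.08944668]
dist mm [-10.9 334.8  87.2] rot deg [ -1.5 -12.8   7.3] n 8
[41.5, 9.1, -8.0, -0.2, -1.6, 0.9],
[41.4, 8.5, -9.2, -0.2, -1.6, 0.9],
[41.3, 7.9, -10.3, -0.2, -1.6, 0.9],
[41.1, 7.2, -11.4, -0.2, -1.6, 0.9],
[40.9, 6.6, -12.5, -0.2, -1.6, 0.9],
[40.6, 6.0, -13.7, -0.2, -1.6, 0.9],
[40.3, 5.4, -14.8, -0.2, -1.6, 0.9],
[39.9, 4.8, -15.9, -0.2, -1.6, 0.9],
```

Request:
arm_command --pt "0 19 -35 0 0 0" --pt "0 19 -35 0 0 0" --pt "20 10 -25 -0.2 -1 0.5" --pt "41.4 8.5 0 -0.2 -1.6 0.9" --pt "41.3 7.9 0 -0.2 -1.6 0.9" --pt "41.1 7.2 0 -0.2 -1.6 0.9" --pt "40.9 6.6 0 -0.2 -1.6 0.9" --grip 75

```text
clock: 8.6
position: [0.4815, 0.1578, 0.2031]
tool_rot: [2.641, 0.119, 1.577]
force: [2.2, -0.2, 0.0]
grip_width: 0.0638
```

Run:
```python
from h import *
print(bot.observe()['qpos'].round(2))
plan(G-.08*zt+np.array([0,0,.04]),Rp)
```

```text
[ 0.02  0.38 -0.83  2.25  1.26  0.73 -0.16]
dist mm [-16.9 158.1  -5.6] rot deg [-1.3 -3.9  3.9] n 4
[39.4, -1.9, -4.8, -0.3, -1.0, 1.0],
[39.3, -2.5, -5.5, -0.3, -1.0, 1.0],
[39.2, -3.2, -6.2, -0.3, -1.0, 1.0],
[39.0, -3.8, -6.9, -0.3, -1.0, 1.0],
```

Request:
arm_command --pt "39.4 -1.9 -4.8 -0.3 -1 1" --pt "39.3 -2.5 -5.5 -0.3 -1 1" --pt "39.2 -3.2 -6.2 -0.3 -1 1" --pt "39 -3.8 -6.9 -0.3 -1 1" --pt "0 0 0 0 0 0"

```text
clock: 9.1
position: [0.4578, 0.3306, 0.2006]
tool_rot: [2.627, 0.151, 1.487]
force: [0.0, -1.5, 0.7]
grip_width: 0.0643
```

Run:
```python
from h import *
print(bot.observe()['qpos'].round(2))
plan(G-.05*zt,Rp)
```

```text
[-0.37  0.57 -0.86  2.    1.15  1.1  -0.37]
dist mm [ 21.7 -19.7 -68.6] rot deg [-1.2  0.2  0.4] n 2
[-3.6, -7.2, 36.4, -0.6, 0.1, 0.2],
[-3.7, -7.6, 36.4, -0.6, 0.1, 0.2],
```

Request:
arm_command --pt "-3.6 -7.2 30 -0.6 0 0.2" --pt "-3.7 -7.6 30 -0.6 0 0.2" --pt "0 0 8 0 0 0" --pt "0 0 0 0 0 0" --pt "0 0 0 0 0 0"

```text
clock: 9.6
position: [0.4747, 0.3148, 0.1381]
tool_rot: [2.62, 0.153, 1.486]
force: [-0.1, -0.4, 0.0]
grip_width: 0.0636
```

Run:
```python
from h import *
plan(G,Rp)
im=[]
for n,(x,y) in(('scene',(140,235)),('top',(150,200))):
    f=grab(n);im.append(cv2.resize(f['color'][y:y+100,x:x+80],None,fx=5,fy=5,interpolation=cv2.INTER_CUBIC))
cv2.imwrite('pics/g1.png',np.hstack(im)[:,:,::-1])
```

```text
dist mm [ 29.8 -12.3 -48.6] rot deg [-0.8  0.3  0.4] n 2
[-1.1, 1.0, 29.1, -0.4, 0.2, 0.2],
[-1.2, 0.8, 29.1, -0.4, 0.2, 0.2],
```

View pics/g1.png

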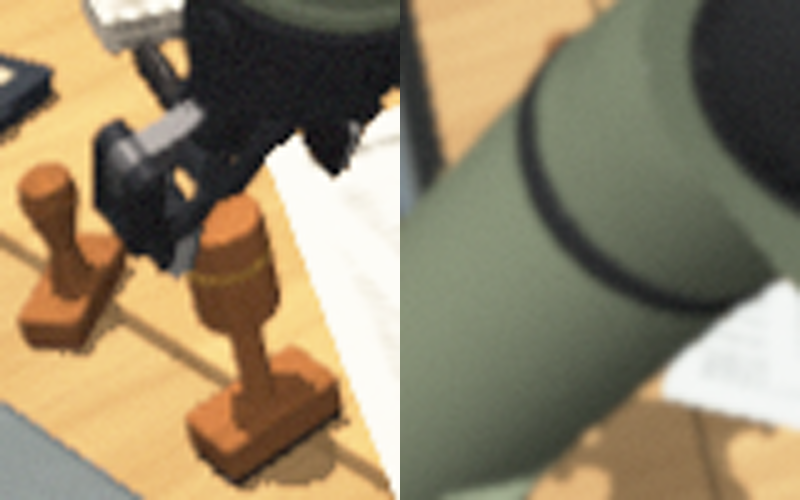

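The head lies between the open fingers: in the scene half, the left finger is at (165,220), the right at (335,150) and the head at (240,260). Advancing.

Request:
arm_command --pt "-1 1 20 -0.4 0 0" --pt "-1 1 20 -0.4 0 0" --pt "0 0 12 0 0 0" --pt "0 0 6 0 0 0" --pt "0 0 0 0 0 0"

```text
clock: 10.2
position: [0.5069, 0.3048, 0.0936]
tool_rot: [2.602, 0.149, 1.486]
force: [0.0, -0.8, 0.4]
grip_width: 0.0641
```

Run:
```python
from h import *
plan(G,Rp);print(bot.observe()['force'])
s=grab('scene');P=cloud(s).reshape(-1,3);q=P[(np.hypot(P[:,0]-.5,P[:,1]-.295)<.05)&(P[:,2]>.014)&(P[:,2]<.026)];print(len(q),rect(q))
```

```text
dist mm [-2.4 -2.3 -4.1] rot deg [0.2 0.1 0.3] n 1
[-1.9, -4.2, 2.7, 0.2, 0.1, 0.3],
[ 0.0464789  -0.83036361  0.35336375]
316 (array([502.7, 294.3]), array([55.4, 34. ]), 85.0)
```

Stamp undisturbed. A small correction, then close.

Request:
arm_command --pt "-1.5 -3.5 2.5 0 0 0" --pt "0 0 0 0 0 0"

```text
clock: 10.45
position: [0.5044, 0.3037, 0.091]
tool_rot: [2.601, 0.147, 1.487]
force: [0.2, 0.0, -1.1]
grip_width: 0.064
```

Request:
arm_command --pt "0 0 0 0 0 0" --pt "0 0 0 0 0 0" --pt "0 0 0 0 0 0" --pt "0 0 0 0 0 0" --pt "0 0 0 0 0 0" --pt "0 0 0 0 0 0" --grip 0 --grip_force 45

```text
clock: 11.05
position: [0.504, 0.3043, 0.0919]
tool_rot: [2.601, 0.147, 1.488]
force: [0.1, 0.0, -1.3]
grip_width: 0.033
```

Run:
```python
from h import *
plan(G,Rp);o=bot.observe();print(o['force'],o['qpos'].round(2))
R0=Ro.from_euler('xyz',o['tool_rot']);print('up in tool',R0.inv().apply([0,0,1]).round(2))
```

```text
dist mm [ 0.5 -1.8 -2.4] rot deg [ 0.3 -0.   0.3] n 1
[-1.4, -0.8, 2.6, 0.3, -0.0, 0.3],
[ 0.09008387  0.03498945 -1.25591786] [-0.38  0.76 -0.73  2.04  1.45  1.01 -0.56]
up in tool [-0.15  0.51 -0.85]
```

Request:
arm_command --pt "-3 10 -17 0 0 0" --pt "-6 20.4 -34 0 0 0" --pt "-6 20.4 -34 0 0 0" --pt "-6 20.4 -34 0 0 0" --pt "-6 20.4 -34 0 0 0" --pt "0 0 0 0 0 0"

```text
clock: 11.65
position: [0.5026, 0.3037, 0.277]
tool_rot: [2.605, 0.149, 1.49]
force: [0.6, 0.4, -2.1]
grip_width: 0.033
```

Run:
```python
from h import *
s=grab('scene','s5.png');o=bot.observe();print(o['force'],o['qpos'].round(2))
cv2.imwrite('pics/s5c.png',cv2.resize(s['color'][130:330,110:310],None,fx=3,fy=3,interpolation=cv2.INTER_CUBIC)[:,:,::-1])
P=cloud(s).reshape(-1,3);c=s['color'].reshape(-1,3);hsv=cv2.cvtColor(s['color'],cv2.COLOR_RGB2HSV).reshape(-1,3)
m=(hsv[:,0]<14)&(hsv[:,1]>120)&(P[:,2]>.09)&(abs(P[:,1]-.3)<.07)&(abs(P[:,0]-.5)<.1);q=P[m];print(len(q))
if len(q):
  for a in np.arange(q[:,2].min(),q[:,2].max(),.012):
    w=q[(q[:,2]>=a)&(q[:,2]<a+.012)]
    if len(w)>3: print(a.round(3),len(w),w.min(0).round(3),w.max(0).round(3))
```

```text
[-0.05431131  0.04272605 -1.01469157] [-0.25  0.46 -0.87  1.92  1.06  1.1  -0.13]
861
0.184 119 [0.484 0.267 0.184] [0.516 0.322 0.196]
0.196 277 [0.483 0.267 0.196] [0.515 0.322 0.207]
0.208 101 [0.483 0.267 0.208] [0.514 0.301 0.219]
0.22 37 [0.494 0.294 0.22 ] [0.504 0.303 0.231]
0.232 36 [0.495 0.294 0.232] [0.504 0.305 0.243]
0.244 37 [0.485 0.297 0.244] [0.507 0.318 0.255]
0.256 92 [0.484 0.293 0.256] [0.5   0.318 0.267]
0.268 55 [0.484 0.288 0.268] [0.495 0.318 0.277]
0.28 63 [0.485 0.287 0.28 ] [0.498 0.317 0.291]
0.292 43 [0.485 0.289 0.292] [0.512 0.316 0.301]
```

View pics/s5c.png

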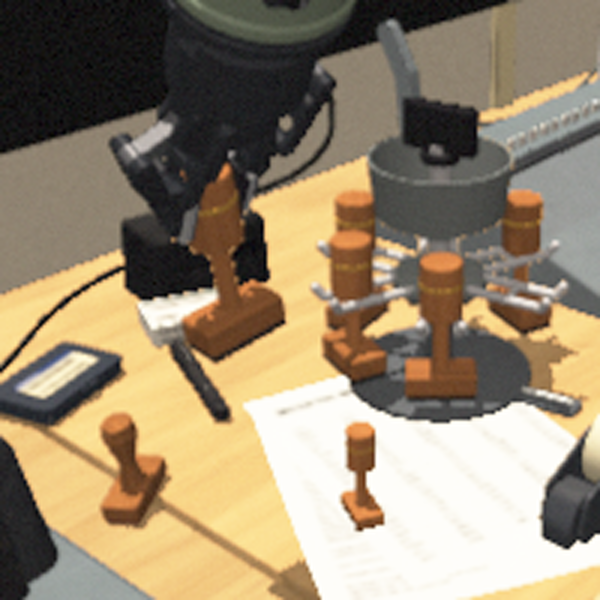

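The stamp is held cleanly, still leaning as before. Next I fix the tool-to-stamp relation and compute the hover pose outside the fork.

```bash
cat >> h.py <<'E'
import os
C=np.array([.5835,.013]); FD=np.radians(193.); OUT=np.array([np.cos(FD),np.sin(FD)])
def setrel(collar,Rs):
    o=bot.observe();R0=Ro.from_euler('xyz',o['tool_rot'])
    np.savez('rel.npz',c=R0.inv().apply(np.array(collar)-o['position']),R=(R0.inv()*Rs).as_matrix())
def tool_for(collar,Rs):
    r=np.load('rel.npz');Rr=Ro.from_matrix(r['R']);R=Rs*Rr.inv();return np.array(collar)-R.apply(r['c']),R
def at(rad,z,t,tan=0,yaw=103):
    c=C+rad*OUT+tan*np.array([np.cos(np.radians(103)),np.sin(np.radians(103))]);return tool_for([*c,z],Ro.from_euler('z',yaw-90,degrees=True)*Ro.from_euler('y',t,degrees=True))
def now():
    o=bot.observe();r=np.load('rel.npz');R0=Ro.from_euler('xyz',o['tool_rot']);p=o['position']+R0.apply(r['c']);Rs=R0*Ro.from_matrix(r['R'])
    print('collar rad,tan',((p[:2]-C)@OUT*1000).round(1),((p[:2]-C)@[np.cos(FD-np.pi/2),np.sin(FD-np.pi/2)]*1000).round(1),'z',p[2].round(4),'zaxis',Rs.apply([0,0,1]).round(3),'y ang',np.degrees(np.arctan2(*Rs.apply([0,1,0])[1::-1])).round(1),'F',o['force'].round(1),'q',o['qpos'].round(2))
E
python3 - <<'E'
from h import *
setrel([.5006,.299,.2501],Rt*Ro.from_euler('z',-5,degrees=True)); now()
plan(*at(.125,.21,20))
E
```

```text
collar rad,tan 16.4 297.3 z 0.2501 zaxis [-0.     0.144  0.99 ] y ang 84.9 F [-0.1  0.  -1. ] q [-0.25  0.46 -0.87  1.92  1.06  1.1  -0.13]
dist mm [ -30.9 -315.3  -41.9] rot deg [ 19.1  14.2 -14.1] n 8
[-38.4, -6.2, 9.2, 2.4, 1.8, -1.8],
[-38.4, -7.0, 8.3, 2.4, 1.8, -1.8],
[-38.4, -7.9, 7.4, 2.4, 1.8, -1.8],
[-38.4, -8.8, 6.6, 2.4, 1.8, -1.8],
[-38.3, -9.7, 5.8, 2.4, 1.8, -1.8],
[-38.2, -10.7, 5.0, 2.4, 1.8, -1.8],
[-38.0, -11.7, 4.3, 2.4, 1.8, -1.8],
[-37.7, -12.7, 3.6, 2.4, 1.8, -1.8],
```

Request:
arm_command --pt "-38.4 -3.5 4.5 2.4 1.8 -1.8" --pt "-38.4 -4.5 3.7 2.4 1.8 -1.8" --pt "-38.4 -5.5 3 2.4 1.8 -1.8" --pt "-38.4 -6.5 2 2.4 1.8 -1.8" --pt "-38.3 -7.5 1.2 2.4 1.8 -1.8" --pt "-38.2 -9 0.5 2.4 1.8 -1.8" --pt "-38 -10.5 0 2.4 1.8 -1.8" --pt "-37.7 -12 0 2.4 1.8 -1.8"

```text
clock: 12.5
position: [0.4702, 0.0113, 0.264]
tool_rot: [2.965, 0.008, 1.81]
force: [0.9, -0.1, -1.5]
grip_width: 0.0328
```

Run:
```python
from h import *
now();plan(*at(.125,.20,20))
```

```text
collar rad,tan 120.9 23.2 z 0.2412 zaxis [0.33  0.082 0.94 ] y ang 103.2 F [ 0.9 -0.1 -1.5] q [ 0.79  0.33 -1.12  2.06  0.45  0.8   1.23]
dist mm [  1.3 -23.7 -41.2] rot deg [0.1 0.2 0.3] n 2
[-11.5, -5.8, 20.0, 0.1, 0.1, 0.1],
[-11.5, -5.7, 20.0, 0.1, 0.1, 0.1],
```

Request:
arm_command --pt "-11.5 -5.8 20 0 0.1 0.1" --pt "-11.5 -5.7 20 0 0.1 0.1" --pt "0 0 0 0 0 0"

```text
clock: 12.8
position: [0.4693, -0.023, 0.2179]
tool_rot: [2.973, 0.001, 1.794]
force: [-0.4, 1.0, -2.4]
grip_width: 0.0331
```

Run:
```python
from h import *
now();plan(*at(.123,.122,20))
```

```text
collar rad,tan 129.6 -9.7 z 0.1952 zaxis [0.34  0.072 0.938] y ang 102.3 F [-0.4  1.  -2.4] q [ 0.79  0.4  -1.05  2.11  0.54  0.71  1.21]
dist mm [  4.1  11.1 -73.1] rot deg [-0.3 -0.  -0.7] n 2
[5.0, -3.0, 36.6, -0.2, -0.0, -0.4],
[5.0, -3.0, 36.6, -0.2, -0.0, -0.4],
```

Request:
arm_command --pt "5 -1 20 -0.2 0 -0.4" --pt "5 -2 20 -0.2 0 -0.4" --pt "0 -2 18 0 0 0" --pt "0 -2 14 0 0 0" --pt "0 0 0 0 0 0"

```text
clock: 13.3
position: [0.471, -0.0086, 0.1426]
tool_rot: [2.97, 0.0, 1.81]
force: [-0.1, -0.1, -1.0]
grip_width: 0.0329
```

Run:
```python
from h import *
now();plan(*at(.123,.122,20))
im=[]
for n,(x,y) in(('scene',(210,170)),('top',(215,160))):
    f=grab(n);im.append(cv2.resize(f['color'][y:y+110,x:x+80],None,fx=5,fy=5,interpolation=cv2.INTER_CUBIC))
cv2.imwrite('pics/i1.png',np.hstack(im)[:,:,::-1])
```

```text
collar rad,tan 124.6 3.8 z 0.1198 zaxis [0.335 0.076 0.939] y ang 103.2 F [-0.1 -0.1 -1. ] q [ 0.6   0.51 -0.88  2.18  0.76  0.56  0.99]
dist mm [ 2.3 -3.4  2.2] rot deg [-0.1 -0.2  0.2] n 1
[-3.8, 1.8, -1.9, -0.1, -0.2, 0.2],
```

View pics/i1.png

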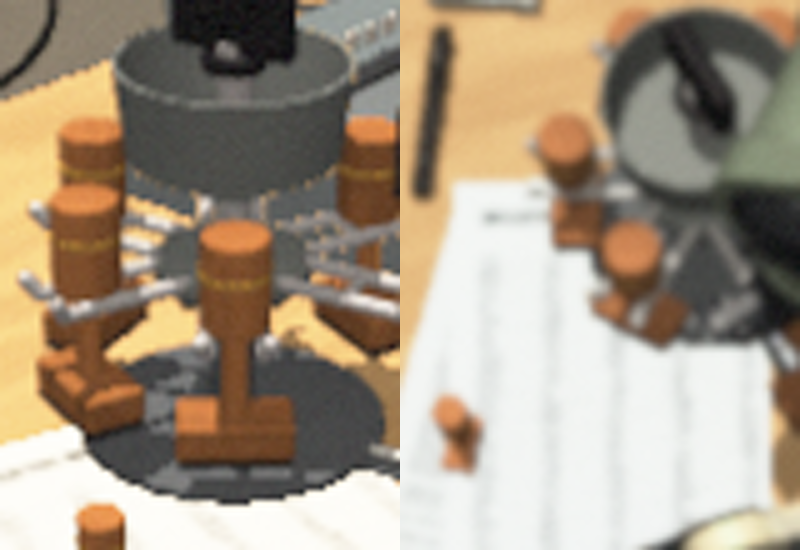

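The rack looks unchanged, but the held stamp is outside this crop. I'll measure it numerically in the scene cloud against the rack heads in the same view.

```bash
cat > m.py <<'E'
from h import *
T=np.array([np.cos(FD-np.pi/2),np.sin(FD-np.pi/2)])
for n in('scene','top'):
    f=grab(n);P=cloud(f).reshape(-1,3);hsv=cv2.cvtColor(f['color'],cv2.COLOR_RGB2HSV).reshape(-1,3)
    o=(hsv[:,0]<14)&(hsv[:,1]>110)
    d=P[:,:2]-C;r=d@OUT*1000;t=d@T*1000
    m=o&(r>60)&(abs(t)<42)&(P[:,2]>.02)&(P[:,2]<.19)
    for a in np.arange(.02,.19,.012):
        k=m&(P[:,2]>=a)&(P[:,2]<a+.012)
        if k.sum()>3: print(n,a.round(3),k.sum(),'r',r[k].min().round(1),r[k].max().round(1),'t',t[k].min().round(1),t[k].max().round(1))
    for a in(134,74,-107+0,-46):
        c=C+.08*np.array([np.cos(np.radians(a)),np.sin(np.radians(a))])
        k=o&(np.hypot(P[:,0]-c[0],P[:,1]-c[1])<.028)&(P[:,2]>.138)&(P[:,2]<.155)
        if k.sum()>20: print(' head',a,k.sum(),cv2.minEnclosingCircle((P[k][:,:2]*1000).astype(np.float32)), 'expected',(c*1000).round(1))
    k=(hsv[:,1]<70)&(abs(P[:,2]-.104)<.008)&(r>60)&(r<118)&(abs(t)<30)
    for a in range(66,118,8):
        kk=k&(r>=a)&(r<a+8)
        if kk.sum()>1: print(' wire r',a,np.sort(t[kk]).round(0))
E
python3 m.py
```

```text
scene 0.056 44 r 130.7 160.8 t -16.4 35.8
scene 0.068 126 r 130.6 160.3 t -18.1 35.5
scene 0.08 63 r 133.2 156.6 t -13.0 34.4
scene 0.092 22 r 63.6 138.7 t 1.3 12.5
scene 0.104 22 r 120.3 135.0 t 4.9 13.2
scene 0.116 23 r 114.5 136.4 t 5.0 22.6
scene 0.128 42 r 123.9 137.3 t 1.4 23.6
scene 0.14 22 r 122.4 133.0 t -12.6 20.6
scene 0.152 18 r 96.4 128.5 t -10.0 18.6
 head 134 123 ((528.0062255859375, 73.20010375976562), 17.66244125366211) expected [527.9  70.5]
 head 74 112 ((604.8402099609375, 90.15987396240234), 19.104272842407227) expected [605.6  89.9]
 head -107 73 ((555.5999755859375, -58.613380432128906), 15.148303031921387) expected [560.1 -63.5]
 wire r 66 [-11. -10. -10.  -9.  -7.  -7.  -7.  -3.  -2.   2.   3.   3.   7.  13.
  14.  15.  16.  16.  16.  17.  17.  17.  19.  20.]
 wire r 74 [-14. -10. -10.  -9.  -9.  -8.  -8.  -8.  -6.  14.  14.  17.  17.  18.
  18.  19.  21.]
 wire r 82 [-12. -12. -11. -11. -11. -10. -10. -10. -10.  -9.  -6.  12.  14.  15.
  16.  17.  17.  18.  18.  19.  19.  19.]
 wire r 90 [-13. -11. -10.  -8.  -8.  -8.  -7.  -6.  15.  16.  16.  17.  17.  17.
  17.  18.  19.]
 wire r 98 [-11. -11. -10. -10.  -8.  -8.  -7.  -7.  -7.  18.  19.  19.  19.  19.
  19.  20.  20.  20.  21.  21.  22.]
 wire r 106 [16. 20.]
top 0.068 114 r 128.5 159.3 t -21.5 28.7
top 0.08 30 r 136.4 157.1 t -15.9 29.2
top 0.092 13 r 134.1 141.0 t -2.1 9.1
top 0.128 16 r 126.5 138.4 t 2.5 15.3
top 0.14 9 r 127.6 133.2 t 1.6 14.8
 head 134 104 ((527.7374877929688, 71.41580200195312), 16.59902000427246) expected [527.9  70.5]
 head 74 87 ((605.436767578125, 88.07064056396484), 16.349889755249023) expected [605.6  89.9]
 head -46 29 ((639.4318237304688, -52.759925842285156), 12.630982398986816) expected [639.1 -44.5]
 wire r 66 [ 5.  8. 10. 11. 12. 14. 14. 15. 17.]
 wire r 74 [12. 17.]
```

The wires sit at about t = −9 and +17 in the scene view (centre about +4), with the stamp about 3.5 mm to +t. That agrees with the model. I'll correct it and begin the insertion.

Request:
arm_command --pt "-3.8 1 -1.9 -0.1 -0.2 0.2" --pt "0 0 0 0 0 0"

```text
clock: 13.7
position: [0.4744, -0.0134, 0.148]
tool_rot: [2.963, 0.006, 1.804]
force: [-0.6, -0.6, -1.1]
grip_width: 0.0331
```

Run:
```python
from h import *
now();plan(*at(.105,.121,12),4)
```

```text
collar rad,tan 122.2 -1.7 z 0.1252 zaxis [0.329 0.077 0.941] y ang 102.9 F [-0.6 -0.6 -1.1] q [ 0.61  0.5  -0.88  2.18  0.75  0.57  1.  ]
dist mm [13.3  4.8 -3. ] rot deg [-7.7  0.1 -0.1] n 4
[0.4, 3.3, 1.4, -1.9, 0.0, -0.0],
[0.4, 3.3, 1.5, -1.9, 0.0, -0.0],
[0.4, 3.2, 1.6, -1.9, 0.0, -0.0],
[0.4, 3.2, 1.7, -1.9, 0.0, -0.0],
```

Request:
arm_command --pt "0.4 3.3 1.4 -1.9 0 0" --pt "0.4 3.3 1.5 -1.9 0 0" --pt "0.4 3.2 1.6 -1.9 0 0" --pt "0.4 3.2 1.7 -1.9 0 0" --pt "0 0 0 0 0 0"

```text
clock: 14.2
position: [0.4893, -0.0099, 0.1471]
tool_rot: [2.823, 0.007, 1.801]
force: [-0.2, 0.3, -0.9]
grip_width: 0.0332
```

```bash
python3 - <<'E'
from h import *
now();plan(*at(.092,.120,5),4)
E
python3 m.py | grep scene -A99 | grep -v top | head -30
```

```text
collar rad,tan 103.7 -1.6 z 0.123 zaxis [0.197 0.047 0.979] y ang 102.7 F [-0.2  0.3 -0.9] q [ 0.55  0.46 -0.77  2.25  0.94  0.36  0.83]
dist mm [ 8.2  3.5 -2.4] rot deg [-6.7  0.2 -0.2] n 4
[0.4, 1.9, 1.3, -1.7, 0.0, -0.1],
[0.4, 1.9, 1.3, -1.7, 0.0, -0.1],
[0.4, 1.8, 1.4, -1.7, 0.0, -0.1],
[0.4, 1.8, 1.4, -1.7, 0.0, -0.1],
scene 0.056 47 r 102.8 132.4 t -23.5 29.0
scene 0.068 146 r 100.1 131.7 t -25.8 30.9
scene 0.08 42 r 108.4 129.2 t -20.5 25.7
scene 0.092 22 r 64.3 116.2 t -6.0 13.9
scene 0.104 20 r 100.7 112.2 t -1.3 8.4
scene 0.116 22 r 98.3 116.7 t -1.6 16.1
scene 0.128 38 r 103.3 117.6 t -2.8 16.9
scene 0.14 24 r 106.8 117.1 t -17.2 14.3
scene 0.152 14 r 79.9 111.8 t -6.1 14.8
 head 134 119 ((526.2393798828125, 73.95994567871094), 16.617431640625) expected [527.9  70.5]
 head 74 111 ((606.2846069335938, 92.41483306884766), 17.36524200439453) expected [605.6  89.9]
 head -107 48 ((557.6351928710938, -56.66153335571289), 14.641740798950195) expected [560.1 -63.5]
 wire r 66 [-11. -10. -10.  -9.  -9.  -9.  -6.  -4.  -3.  -2.   1.   3.   6.  12.
  14.  15.  15.  16.  16.  17.  18.  18.]
 wire r 74 [-15. -13. -11. -10.  -9.  -9.  -8.  -6.  -6.  11.  15.  15.  18.  18.
  18.  19.  19.  20.]
 wire r 82 [-13. -12. -10. -10.  -9.  -9.  -8.  -8.  -8.  -8.  -7.  15.  16.  17.
  18.  18.  18.  19.  20.]
 wire r 90 [-12. -10.  -8.  -7.  15.  17.  18.  18.  18.  18.  18.  20.]
 wire r 98 [ 6. 16. 17. 17. 18. 19. 19. 19. 19. 19. 19. 21. 21.]
 wire r 106 [15. 21. 21.]
 head 134 104 ((527.4158325195312, 71.7719497680664), 16.628711700439453) expected [527.9  70.5]
 head 74 86 ((604.4552612304688, 89.26212310791016), 15.51848316192627) expected [605.6  89.9]
 head -46 29 ((638.152587890625, -50.73019027709961), 13.44176959991455) expected [639.1 -44.5]
 wire r 66 [ 9. 11. 13. 14. 15. 15. 16.]
 wire r 90 [12. 15.]
 wire r 98 [10. 14. 15. 17. 18. 20.]
 wire r 106 [15. 19.]
```

Request:
arm_command --pt "0.5 1.9 1.1 -1.7 0 0" --pt "0.5 1.9 1.1 -1.7 0 0" --pt "0.4 1.8 1.2 -1.7 0 0" --pt "0.4 1.8 1.2 -1.7 0 0" --pt "0 0 0 0 0 0"

```text
clock: 14.8
position: [0.4992, -0.0071, 0.1465]
tool_rot: [2.706, 0.009, 1.798]
force: [-0.9, -0.2, -0.7]
grip_width: 0.0333
```

Run:
```python
from h import *
now();plan(*at(.081,.118,0),4)
```

```text
collar rad,tan 90.5 -1.1 z 0.1219 zaxis [0.085 0.022 0.996] y ang 102.6 F [-0.9 -0.2 -0.7] q [ 0.42  0.42 -0.6   2.32  1.45  0.18  0.32]
dist mm [ 6.9  2.7 -3.6] rot deg [-5.   0.3 -0.3] n 4
[0.3, 1.3, 1.6, -1.3, 0.1, -0.1],
[0.3, 1.3, 1.6, -1.3, 0.1, -0.1],
[0.3, 1.2, 1.7, -1.3, 0.1, -0.1],
[0.3, 1.2, 1.7, -1.3, 0.1, -0.1],
```

Request:
arm_command --pt "0.4 1.3 1 -1.3 0.1 0" --pt "0.4 1.3 1 -1.3 0.1 0" --pt "0.4 1.2 1 -1.3 0.1 0" --pt "0.4 1.2 1 -1.3 0.1 0" --pt "0 0 0 0 0 0"

```text
clock: 15.3
position: [0.5074, -0.0058, 0.1465]
tool_rot: [2.614, 0.007, 1.796]
force: [-0.2, 0.6, -1.1]
grip_width: 0.0326
```

```bash
python3 - <<'E'
from h import *
now();plan(*at(.080,.105,0),6)
E
python3 m.py | sed '/^top/,$d'
```

```text
collar rad,tan 79.9 -1.7 z 0.1216 zaxis [-0.005  0.     1.   ] y ang 102.5 F [-0.2  0.6 -1.1] q [ 0.62  0.5  -0.83  2.36  1.96  0.3  -0.15]
dist mm [ -0.3   1.7 -16.6] rot deg [ 0.3  0.3 -0.4] n 6
[0.3, -1.4, 2.4, 0.0, 0.1, -0.1],
[0.3, -1.4, 2.4, 0.0, 0.1, -0.1],
[0.3, -1.4, 2.4, 0.0, 0.1, -0.1],
[0.3, -1.4, 2.4, 0.0, 0.1, -0.1],
[0.3, -1.4, 2.4, 0.0, 0.1, -0.1],
[0.3, -1.4, 2.4, 0.0, 0.1, -0.1],
scene 0.044 5 r 63.9 92.6 t 3.1 24.2
scene 0.056 65 r 65.8 96.6 t -22.6 29.2
scene 0.068 146 r 63.0 96.3 t -22.3 30.5
scene 0.08 9 r 76.6 84.7 t -0.5 5.5
scene 0.092 14 r 63.1 85.5 t -0.5 11.4
scene 0.104 21 r 74.7 86.2 t -0.3 6.9
scene 0.116 24 r 71.1 95.6 t -2.1 18.4
scene 0.128 35 r 85.1 95.2 t -2.1 16.0
scene 0.14 7 r 90.1 95.7 t 0.9 12.0
scene 0.152 7 r 65.3 94.9 t 0.0 14.2
scene 0.164 5 r 64.1 68.0 t -3.8 11.0
 head 134 124 ((527.3869018554688, 74.05189514160156), 17.42227554321289) expected [527.9  70.5]
 head 74 115 ((606.0441284179688, 90.83312225341797), 18.263240814208984) expected [605.6  89.9]
 head -107 24 ((560.7360229492188, -57.599884033203125), 13.305765151977539) expected [560.1 -63.5]
 wire r 66 [-9. -6. -4. -3. -0.  1.  4.  9. 13. 13. 14. 15. 16. 17. 17. 18.]
 wire r 74 [13. 16. 16. 16. 16. 17. 17. 18. 18. 20.]
 wire r 82 [-16. -11. -10.  -9.  -9.  -8.  -8.  -7.  -7.  13.  15.  16.  17.  17.
  17.  17.  17.  18.  19.]
 wire r 90 [-12. -12. -11. -10. -10.  -9.  -8.  -8.  -8.  -6.  13.  15.  17.  17.
  18.  19.  19.  20.  21.]
 wire r 98 [-19. -15. -14. -12. -12. -11. -11. -11. -11. -10.  -9.  -9.  -8.  -7.
  -6.  14.  15.  16.  17.  17.  20.  20.  20.  21.  21.  21.  21.  22.]
 wire r 106 [-14. -13. -11.  16.  23.]
```

The neck is centred between the wires and upright, at radius 80. Lowering.

Request:
arm_command --pt "0.2 -1.4 2.4 0 0 0" --pt "0.2 -1.4 2.4 0 0 0" --pt "0.2 -1.4 2.4 0 0 0" --pt "0.2 -1.4 2.4 0 0 0" --pt "0 -1.4 2.4 0 0 0" --pt "0 0 0 0 0 0"

```text
clock: 16.0
position: [0.5079, -0.0049, 0.1319]
tool_rot: [2.617, 0.01, 1.797]
force: [0.5, -1.3, 0.5]
grip_width: 0.0328
```

Run:
```python
from h import *
now();plan(*at(.080,.100,0),4)
```

```text
collar rad,tan 79.3 -1.0 z 0.1071 zaxis [-0.003  0.003  1.   ] y ang 102.5 F [ 0.5 -1.3  0.5] q [ 0.62  0.55 -0.85  2.36  2.02  0.35 -0.19]
dist mm [-0.8  0.8 -7.1] rot deg [ 0.1  0.4 -0.3] n 4
[0.3, -1.0, 1.4, 0.0, 0.1, -0.1],
[0.2, -1.0, 1.4, 0.0, 0.1, -0.1],
[0.2, -1.0, 1.5, 0.0, 0.1, -0.1],
[0.2, -1.0, 1.5, 0.0, 0.1, -0.1],
```

Request:
arm_command --pt "0.2 -1 1.4 0 0 0" --pt "0.2 -1 1.4 0 0 0" --pt "0 0 0 0 0 0"

```text
clock: 16.3
position: [0.5074, -0.0047, 0.1281]
tool_rot: [2.617, 0.01, 1.797]
force: [0.4, 0.2, -1.7]
grip_width: 0.0328
```

Request:
arm_command --pt "0.1 -0.7 1.2 0 0 0" --pt "0 0 0 0 0 0"

```text
clock: 16.5
position: [0.5081, -0.0044, 0.1277]
tool_rot: [2.615, 0.011, 1.797]
force: [-0.5, 0.2, 1.8]
grip_width: 0.0331
```

```bash
python3 - <<'E'
from h import *
now()
E
python3 m.py | sed '/^top/,$d'|head -14
```

```text
collar rad,tan 78.9 -0.6 z 0.1028 zaxis [-0.005  0.004  1.   ] y ang 102.6 F [-0.5  0.2  1.8] q [ 0.63  0.57 -0.87  2.37  2.04  0.38 -0.21]
scene 0.032 40 r 63.8 94.6 t -22.2 31.6
scene 0.044 111 r 63.8 95.7 t -23.8 31.6
scene 0.056 85 r 65.5 93.6 t -23.0 29.3
scene 0.068 20 r 73.5 83.8 t 2.1 7.5
scene 0.08 12 r 72.8 84.1 t -2.8 8.9
scene 0.092 8 r 64.4 89.9 t -0.1 14.8
scene 0.104 37 r 67.1 95.8 t -2.0 18.4
scene 0.116 21 r 86.2 94.5 t -1.2 16.9
scene 0.14 9 r 62.6 66.6 t -6.4 14.5
 head 134 125 ((527.7813110351562, 74.78004455566406), 16.940427780151367) expected [527.9  70.5]
 head 74 116 ((606.022216796875, 91.86890411376953), 17.7957706451416) expected [605.6  89.9]
 head -107 58 ((556.6281127929688, -58.40090560913086), 14.428191184997559) expected [560.1 -63.5]
 wire r 66 [13. 13. 14. 15. 16. 16. 17. 18. 20. 20.]
 wire r 74 [14. 16. 16. 17. 17. 17. 18. 18. 21.]
```

Request:
arm_command --pt "0 -1 1.7 0 0 0" --pt "0 0 0 0 0 0" --pt "0 0 0 0 0 0"

```text
clock: 16.9
position: [0.5092, -0.004, 0.1272]
tool_rot: [2.611, 0.013, 1.798]
force: [-0.5, -0.2, -0.1]
grip_width: 0.033
```

Request:
arm_command --pt "0 -1 1.7 0 0 0" --pt "0 0 0 0 0 0" --pt "0 0 0 0 0 0"

```text
clock: 17.2
position: [0.5103, -0.0038, 0.1265]
tool_rot: [2.608, 0.014, 1.799]
force: [-1.0, -0.8, 2.4]
grip_width: 0.0329
```

```bash
python3 - <<'E'
from h import *
now();f=grab('scene','f1.png');cv2.imwrite('pics/f1c.png',cv2.resize(f['color'][170:280,200:320],None,fx=5,fy=5,interpolation=cv2.INTER_CUBIC)[:,:,::-1])
E
python3 m.py | sed '/^top/,$d'|head -14
```

```text
collar rad,tan 76.6 -0.5 z 0.1016 zaxis [-0.012  0.006  1.   ] y ang 102.7 F [-1.  -0.8  2.4] q [ 0.63  0.58 -0.88  2.37  2.05  0.39 -0.22]
scene 0.032 40 r 64.1 94.3 t -26.6 30.2
scene 0.044 110 r 64.2 95.3 t -27.1 30.5
scene 0.056 85 r 65.3 95.0 t -24.9 29.0
scene 0.068 21 r 73.1 83.7 t 1.3 7.9
scene 0.08 11 r 73.3 83.3 t 2.6 7.8
scene 0.092 9 r 63.6 89.9 t -7.3 16.2
scene 0.104 35 r 78.4 92.9 t -6.5 18.8
scene 0.116 19 r 84.4 92.6 t -9.9 14.2
scene 0.14 6 r 61.3 65.2 t -5.4 9.9
 head 134 123 ((526.943359375, 76.36115264892578), 16.517213821411133) expected [527.9  70.5]
 head 74 116 ((605.5462036132812, 90.5910873413086), 17.776628494262695) expected [605.6  89.9]
 head -107 52 ((556.9326171875, -58.94025802612305), 13.154048919677734) expected [560.1 -63.5]
 wire r 66 [14. 16. 16. 17. 17. 17. 18. 19. 19. 20.]
 wire r 74 [16. 16. 17. 17. 17. 17. 18. 19. 20. 22. 24.]
```

View pics/f1c.png

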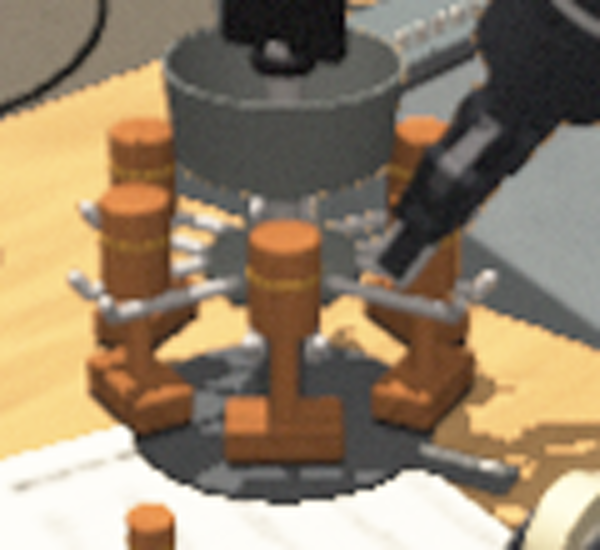

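The stamp (425,330) hangs in the fork at the same height as its left neighbour, with its base below the wires. Contact is light. Releasing.

Request:
arm_command --pt "0 0 0 0 0 0" --pt "0 0 0 0 0 0" --pt "0 0 0 0 0 0" --pt "0 0 0 0 0 0" --grip 62

```text
clock: 17.75
position: [0.51, -0.0039, 0.126]
tool_rot: [2.609, 0.014, 1.799]
force: [-0.4, 0.4, -0.8]
grip_width: 0.053
```

```bash
python3 - <<'E'
from h import *
now()
E
python3 m.py | sed '/^top/,$d'|head -12
```

```text
collar rad,tan 76.8 -0.6 z 0.1011 zaxis [-0.011  0.006  1.   ] y ang 102.7 F [-0.4  0.4 -0.8] q [ 0.63  0.58 -0.87  2.37  2.05  0.39 -0.22]
scene 0.032 38 r 66.7 93.0 t -25.3 30.8
scene 0.044 109 r 61.2 93.8 t -27.0 30.6
scene 0.056 84 r 65.7 93.2 t -25.0 29.4
scene 0.068 19 r 73.6 83.3 t -0.8 9.4
scene 0.08 11 r 73.7 82.9 t 1.8 8.5
scene 0.104 39 r 78.1 93.9 t -3.4 19.0
scene 0.116 25 r 84.0 94.2 t -24.7 17.4
scene 0.128 4 r 88.6 94.0 t -1.8 11.9
 head 134 126 ((527.8851928710938, 75.18875122070312), 17.03858757019043) expected [527.9  70.5]
 head 74 118 ((605.857666015625, 89.25814056396484), 18.975263595581055) expected [605.6  89.9]
 head -107 51 ((555.2084350585938, -59.219486236572266), 14.353898048400879) expected [560.1 -63.5]
 wire r 66 [15. 16. 16. 16. 17. 18. 18. 19. 20. 21. 22.]
```

Request:
arm_command --pt "0 0 -8 0 0 0" --pt "0 0 -10 0 0 0" --pt "0 0 -10 0 0 0" --pt "0 0 -10 0 0 0"

```text
clock: 18.25
position: [0.4896, -0.0075, 0.1598]
tool_rot: [2.61, 0.011, 1.799]
force: [-0.6, -0.2, -0.7]
grip_width: 0.0529
```

```bash
python3 - <<'E'
from h import *
now()
E
python3 m.py | sed '/^top/,$d'|head -12
```

```text
collar rad,tan 97.6 0.6 z 0.1349 zaxis [-0.009  0.003  1.   ] y ang 102.7 F [-0.6 -0.2 -0.7] q [ 0.64  0.44 -0.84  2.39  1.95  0.27 -0.16]
scene 0.032 40 r 64.0 92.9 t -28.2 30.0
scene 0.044 115 r 62.1 93.7 t -23.3 32.0
scene 0.056 80 r 65.9 92.3 t -25.6 29.8
scene 0.068 21 r 74.2 83.4 t -1.1 8.2
scene 0.08 9 r 72.7 83.7 t 2.8 7.7
scene 0.092 4 r 65.2 90.6 t 4.1 13.7
scene 0.104 61 r 66.1 93.2 t -2.5 19.0
scene 0.116 42 r 69.1 94.0 t 0.4 18.6
scene 0.128 16 r 69.1 94.9 t -0.1 19.1
scene 0.14 28 r 61.2 73.3 t -8.9 18.7
 head 134 126 ((526.6378173828125, 74.96220397949219), 16.564987182617188) expected [527.9  70.5]
 head 74 113 ((606.9260864257812, 92.03785705566406), 18.485000610351562) expected [605.6  89.9]
```

Request:
arm_command --pt "0 0 -12 0 0 0" --pt "0 0 -12 0 0 0" --pt "0 0 -12 0 0 0" --pt "0 0 -15 0 0 0"

```text
clock: 18.75
position: [0.4652, -0.0124, 0.2028]
tool_rot: [2.61, 0.013, 1.8]
force: [-0.9, -1.1, 0.3]
grip_width: 0.0531
```

Request:
arm_command --pt "0 -10 -20 2 0 0" --pt "0 -10 -25 3 0 0" --pt "0 0 -30 4 0 0" --pt "0 0 -30 4 0 0" --pt "0 0 0 0 0 0"

```text
clock: 19.25
position: [0.4405, -0.0322, 0.2441]
tool_rot: [2.71, 0.046, 1.772]
force: [-0.7, -1.0, 0.5]
grip_width: 0.0529
```

```bash
python3 - <<'E'
from h import *
now();f=grab('scene');g=grab('top')
cv2.imwrite('pics/f2c.png',np.hstack([cv2.resize(f['color'][170:280,210:320],None,fx=3.6,fy=3.6,interpolation=cv2.INTER_CUBIC),cv2.resize(g['color'][150:260,220:330],None,fx=3.6,fy=3.6,interpolation=cv2.INTER_CUBIC)])[:,:,::-1])
E
python3 m.py
```

```text
collar rad,tan 153.5 -13.2 z 0.2195 zaxis [0.081 0.057 0.995] y ang 101.1 F [-0.7 -1.   0.5] q [ 1.14  0.24 -1.3   2.33  0.67  0.38  1.1 ]
scene 0.032 43 r 64.4 93.6 t -25.6 29.2
scene 0.044 115 r 63.7 94.2 t -27.3 31.0
scene 0.056 83 r 64.1 93.4 t -25.0 30.0
scene 0.068 17 r 73.5 83.0 t -0.4 8.9
scene 0.08 11 r 74.6 83.3 t 1.7 8.4
scene 0.104 56 r 65.7 93.1 t -2.5 18.9
scene 0.116 49 r 69.7 94.3 t -2.9 20.1
scene 0.128 31 r 68.3 93.3 t -1.4 17.4
scene 0.14 107 r 61.8 93.5 t -14.6 18.6
 head 134 125 ((527.4659423828125, 73.96366882324219), 17.30826759338379) expected [527.9  70.5]
 head 74 117 ((605.9625854492188, 90.89837646484375), 18.110288619995117) expected [605.6  89.9]
 head -107 77 ((555.2014770507812, -58.325592041015625), 15.281599998474121) expected [560.1 -63.5]
 wire r 66 [15. 15. 15. 16. 17. 17. 18. 18. 19. 21.]
 wire r 74 [15. 15. 17. 17. 17. 17. 18. 18. 18. 19.]
 wire r 82 [13. 15. 15. 17. 18. 19. 19.]
 wire r 90 [-13. -12. -11. -10. -10.  -9.  -9.  -8.  -6.  14.  14.  16.  16.  17.
  17.  18.  18.  18.  20.  21.]
 wire r 98 [-14. -13. -13. -12. -11. -11. -11. -10. -1
[... 239 characters left out ...]
top 0.116 4 r 88.9 94.4 t -2.6 11.0
top 0.128 5 r 70.8 94.8 t -11.3 13.8
top 0.14 100 r 64.0 95.1 t -16.5 15.3
 head 134 102 ((527.51708984375, 71.2652587890625), 16.94306755065918) expected [527.9  70.5]
 head 74 86 ((605.1207275390625, 90.08981323242188), 16.799001693725586) expected [605.6  89.9]
 head -107 92 ((556.747802734375, -62.776954650878906), 17.076763153076172) expected [560.1 -63.5]
 head -46 30 ((639.8370361328125, -51.31755828857422), 13.866811752319336) expected [639.1 -44.5]
 wire r 66 [14. 14. 15. 16.]
 wire r 74 [14. 15. 16.]
 wire r 82 [-13.  11.  13.  13.  14.  14.  14.  15.  17.]
 wire r 90 [-14. -12.  -9.   9.  11.  12.  13.  15.  16.]
 wire r 98 [14. 16. 17. 17. 19.]
```

View pics/f2c.png

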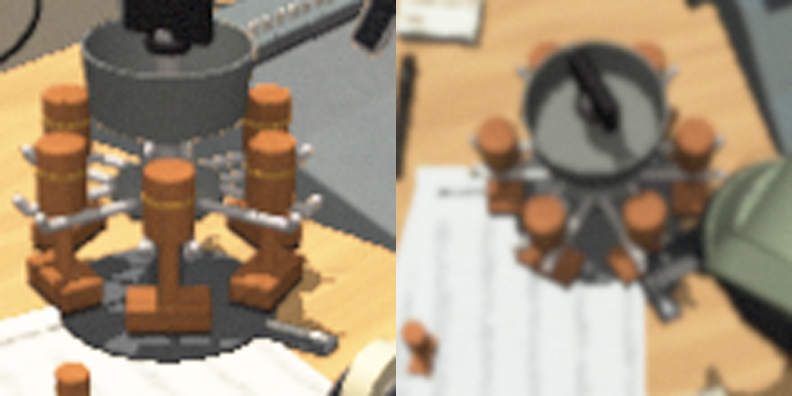

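The stamp hangs level with its neighbours (head at left-crop (270,170) and right-crop (645,215)), above the pointer, and the gripper is clear. I'll let it settle and hand in.

Request:
arm_command --pt "0 0 0 0 0 0" --pt "0 0 0 0 0 0" --pt "0 0 0 0 0 0"

```text
clock: 19.75
position: [0.4397, -0.0301, 0.2409]
tool_rot: [2.711, 0.045, 1.779]
force: [0.0, -0.3, 0.7]
grip_width: 0.053
```

Run:
```python
from h import *
print(bot.job_done()); o=bot.observe(); print(o['force'],o['qd'].round(3))
```

```text
the job is handed in; nothing more can be done
None
the job is handed in; nothing more can be done
```

The job is handed in at about 20 s of robot time; no verdict was reported. I turned the rack about 83° by its top grip so the empty fork stood over the pointer. Then I picked up the middle-sized stamp, tilted it about 20° to pass the wire tips, straightened it, lowered it into the fork and let go.

**Last checks:**
- **Rack:** just after the turn, the fork and pointer both measured about 193°. The rack showed no clear movement after that.
- **Stamp:** in the camera depth data it hangs upright at about 79–80 mm from the axis. It is centred between the wires to within 1–2 mm, and its head is level with the neighbours. Its long side lies along the rim.
- **Gripper:** it is open and clear of the stamp and rack, and the force reading is only noise (under 1 N).

**Disagreements and gaps:**
- The two cameras differed by 2–3 mm in y.
- The counter dips under the loose stamp, which stood leaning about 8°; I matched the grasp to that.
- During the last lowering, the arm's own estimate drifted about 3 mm inward, but the cameras did not show the stamp moving.
- I did not re-measure the tape dispenser, small wooden stamp or staple box at the end. I kept the arm's path clear of the first two, but I never located the staple box.

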